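# Unlock and open the slant-lid stock bin

### The arm

A 6-joint arm with a two-finger parallel gripper is mounted at the origin on the work surface. World frame = base frame: x ahead of the robot, y to its left, z up, the work surface at z = 0. Lengths are in m, angles in rad, forces in N, time in s.
With the tool pointing down it reaches from about 0.375 to 0.9 m from the base axis. Payload 3.1 kg.
Tool frame: the origin (TCP) lies midway between the tips of the shut fingers; the grasp point (between the pads) lies 19 mm behind it (manip.hold_point_z is the distance from the TCP to the grasp point, in m); z points along the fingers, y is the direction in which the jaws open and shut (so a half turn about z gives the same grasp; the last joint's range is limited). The gripper opens to 85 mm and grips with 20 to 120 N. Pads are 22 mm wide; open, the fingers measure 114 mm over their backs; the gripper's body (76 mm by 85 mm) begins 54 mm behind the grasp point. The pads swing forward as they close: fully open they stand 13 mm farther back than shut.
Start: joints at [0.989, 0.527, 1.433, -0, 1.181, -0.178], TCP at [0.246, 0.575, 0.231] pointing down, gripper open.
Joint ranges: [-3.08, 3.08], [-0.75, 2.2], [0.22, 2.44], [-1.43, 4.57], [0, 2.65], [-2.85, 2.85]. Speed limits (rad/s): [2.79, 2.79, 3.14, 3.14, 3.14, 3.14].

### API

Orientations are given as a unit quaternion [x, y, z, w].
In Python, from station import manip gives the robot as it stands.
- The arm moves only by the tool drive_tool, never from a script. Its argument "motion" is one flat list of numbers, 7 for each row, row after row: the shift along the tool's x, y, z in mm, then the turn, a rotation vector about the tool's x, y, z in degrees, then the finger opening in mm, from 0 to 85.4. A call has 1 to 8 rows; each row is the pose to reach, as a shift and turn from the pose measured when the call began, along the tool's axes at that moment; what a row does not reach only later rows make up. A row lasts 1/8 s, in which the tool goes at most 62.5 mm and 10.7 degrees, less where a joint would pass 70% of its speed; a pose out of reach is approached as far as the arm can. A call with a gripper value outside its range is refused whole. The fingers move at their own pace and stop on an object; "force" is the grip in N (left out, the last holds). Time passes only in rows, so rows that repeat a pose let the fingers close. It gives the time, the measured TCP pose, the force and the opening at its end, in the units of the state.
- manip.sense(): the state, without advancing time (a new reading comes with each control period).
- manip.snapshot(name): name is "scene" or "top"; returns a dict with "color" (400x640x3 uint8, red, green, blue), "fx", "fy", "cx", "cy" (pixels), "k1" (the pictures are not rectified: a ray, as slopes to the right and down, at radius r is drawn at 1 + k1 r^2 times it, then the intrinsics apply), "view" (4x4, takes a point from world to camera coordinates). Camera axes: x right, y up, looking along -z (the intrinsics and any distortion apply to the point x, -y, -z); pixel columns grow to the right and rows downward; lengths in m; the calibration is good to about 2 mm. A picture is of the moment at which its call begins. There is no depth.
- manip.sign_off(): hands the job in, once; it reports no verdict.
The state is a dict: "t": time; "q": joint angles; "qd": joint speeds; "tau": joint torques, N m; "tcp_pos": TCP position; "tool_rot": TCP orientation; "force": force on the tool from outside, world axes, zero at the start; "ft_torque": the same for the moment, N m; "finger_gap": opening from 0.0 (shut) to 1.0 (fully open).
Only numpy, scipy, OpenCV 4.12 (cv2) and the standard library are available. Lean on these libraries where they do the work, as an engineer would, in place of code of your own. Each camera call takes 0.05 s, during which the arm holds its last target.

### The job

Open the slant-lid stock bin under the wire shelf so that the apples can be picked: first push the red safety slide fully back off the latch lever, then throw the lever right over so that its wire bail comes clear of the keeper hook, and only then raise the lid all the way up to its stop and leave it standing open. Leave the spool, the carton and the candle beside the bin where they stand.

Things in the scene. Friction and masses are not known exactly. Their poses are not given: they have to be found in the camera images.
- bin: White steel bulk bin, fixed, 300 deep x 320 wide x 237 mm high, apples inside. Origin: centre of its underside; x from its low front (towards the robot) to its back, y to its left, z up. Front wall 65 mm high; from that edge (x -150, z 65 mm) its top slopes up at 35 deg to the lid's hinge line (x 96, z 237). The lowest 60 mm of the slope is a fixed apron; the lid lies flush above it
- lid_hinge (a point): Middle of the lid's hinge line, on the lid's upper face; the lid (304 wide, 236 mm long, grey frame, clear panes) turns about the bin's y here. Site axes turn with the lid: x up the slope to the hinge, y to the bin's left, z square off the lid. With the lid shut, a tool square to it leans 35 deg from vertical, its back end towards the bin's front
- lid (a joint): Lid angle, rad: 0 shut, grows as its front edge rises, 0.61 level, 0.85 at its stop. Stiff friction hinges: it stays at any angle; lifting takes about 10 N at a knob. Shut, the latch's wire bail under the keeper hook holds it
- slide_rib (a point): Middle of the finger rib of the red safety slide on the lid's middle line, 102 mm from the hinge line at joint 0, 34 mm off the lid. Axes as the lid's. Rib: 12 mm long (x), 30 wide (y), from 22 to 46 mm off the lid. Under it the slide's block, 36 long x 32 wide, top 24 mm off the lid, runs between two guides 11 mm high (47 mm over their outer faces)
- safety_slide (a joint): Travel of the slide, m: 0 to 0.006 at the start (forward: its tongue lies over the lever's nose, 2 to 3 mm above it, and keeps the lever down), 0.028 fully back at its stop, up the slope towards the hinge. Needs about 3 N, no spring, stays where it is left
- lever_rib (a point): Middle of the black finger rib of the steel latch lever: 12 mm long (x), 26 wide (y), 58 mm from the pivot; lever shut, it stands 16 to 41 mm off the lid and this point is 32 mm off. The lever's bar is 26 mm wide, 6 thick, 86 mm long from pivot to nose; shut, it lies 10 to 16 mm off the lid, pointing up the slope. Axes turn with the lever; shut: as the lid's
- lever_pivot (a point): Pivot of the lever (a 13 mm barrel across the lid), on the lid's middle line, 215 mm from the hinge line, 10 mm off the lid. The lever turns about the bin's y direction here. Axes turn with the lever as those of lever_rib
- lever (a joint): Lever angle, rad: 0 shut, grows as its nose is lifted off the lid and swung over towards the bin's front, 2.3 at its stop. The bail holds the lid until about 1.3 and is clear of the hook beyond 1.8. Friction 0.2 N m (3 to 4 N at the rib), no spring: it stays where it is left
- bail_bar (a point): Middle of the cross bar of the wire bail linked to the lever: 39 mm wide, 6 mm wire, its two arms run beside the lever down over the apron. Shut, this bar is caught under the lip of the steel keeper hook in the middle of the apron; as the lever swings over it slides down the slope out of the hook and then rises with the lever. It needs no handling
- knob_left (a point): Centre of the left of two black ball knobs for lifting the lid: 32 mm across, 36 mm off the lid on a 12 mm stem, 118 mm to the left of the lid's middle line, 215 mm from the hinge line. Axes as the lid's
- knob_right (a point): Centre of the right ball knob, 118 mm to the right of the lid's middle line, otherwise the same; either knob lifts the lid
- overshelf: Bright wire shelf on four posts, fixed, over the back half of the bin. Origin on the bench under the middle of its front wire, 145 mm behind the bin's front edge; axes as the bin's. Wires 355 to 371 mm high, 220 deep x 660 wide, posts at the corners. The front wire hangs over the slide: an upright tool there strikes the shelf, a tool leaning back 30 to 40 deg clears it
- ribbon_spool: Bystander: flat spool of dusky pink ribbon, 100 mm across, 30 high, lying on the bench; origin at the centre of its underside
- carton: Bystander: small brown carton, 85 x 70 x 75 mm high, on the bench; origin at the centre of its underside
- candle: Bystander: dark red pillar candle, 70 mm across, 90 high, on the bench; origin at the centre of its underside

How it is judged:
By the outcome, as a careful person would: the job done as asked, in the order asked, and still so for the second after the job is handed in, with the robot touching nothing.
It also fails if it takes over 70 s, if anything falls off the work surface, if the arm or the gripper's body presses on something with over 40 N, if the wrist force passes 120 N, or if a joint passes its speed limit or range.

## Working session

There is one attempt and no reset: what is moved stays moved. The work goes in short steps, Python scripts to look and compute and a tool call to move; the robot and the scene stay as the last step left them, time stands still between calls to the robot, and variables do not carry over. Pictures are saved under pics/ and viewed, and the job is handed in when it is done.

Besides the shell and the picture viewer there is one more tool, called after "Emit:" by a JSON object that holds its "method" and its "body". drive_tool: Moves the arm, as the interface text tells. Its arguments: {"type":"object","properties":{"motion":{"type":"array","items":{"type":"number"}},"force":{"type":"number"}},"required":["motion"]}

```bash
ls; mkdir -p pics
python3 - <<'E'
from station import manip
import cv2
for n in ("scene","top"):
    s=manip.snapshot(n); cv2.imwrite(f"pics/{n}0.png",s["color"][:,:,::-1]); print({k:v for k,v in s.items() if k!="color"})
print(manip.sense(), manip.hold_point_z)
E
```

```text
pics
{'fx': 376.37155492893925, 'fy': 376.37155492893925, 'cx': 317.1074287058033, 'cy': 203.3156087281456, 'k1': -0.03494354902645034, 'view': array([[-0.60626589, -0.79525935,  0.00205697,  0.36324017],
       [ 0.73795136, -0.56160928,  0.37419621, -0.44524364],
       [-0.29642783,  0.22838034,  0.92734727, -1.06001009],
       [ 0.        ,  0.        ,  0.        ,  1.        ]])}
{'fx': 420.1784633112232, 'fy': 420.1784633112232, 'cx': 320.7454976731389, 'cy': 196.82608004522584, 'k1': -0.09178017291945326, 'view': array([[-0.01193071, -0.99992404, -0.00309359,  0.03636342],
       [ 0.99607259, -0.01215609,  0.08770196, -0.56570608],
       [-0.0877329 , -0.00203509,  0.99614196, -1.25643473],
       [ 0.        ,  0.        ,  0.        ,  1.        ]])}
{'t': 0.1, 'q': array([ 9.88502138e-01,  5.28384440e-01,  1.43380185e+00,  7.81933726e-06,
        1.18138956e+00, -1.78503497e-01]), 'qd': array([ 0.00102549, -0.00184296, -0.00306763,  0.00149456,  0.00011158,
       -0.00075022]), 'tau': array([ 5.43980168e-04, -4.43300772e+01, -1.78585535e+01, -2.28783692e-04,
        3.88016153e-03,  1.37919361e-06]), 'tcp_pos': array([0.24517392, 0.57419233, 0.23041576]), 'tool_rot': array([ 2.00527897e-01,  9.79687491e-01, -9.19375352e-04, -3.71529304e-04]), 'force': array([-0.40412132, -0.03796081,  0.56439753]), 'ft_torque': array([-0.00022962, -0.04409562,  0.032647  ]), 'finger_gap': 0.9999549409037881} 0.0187
```

View pics/scene0.png

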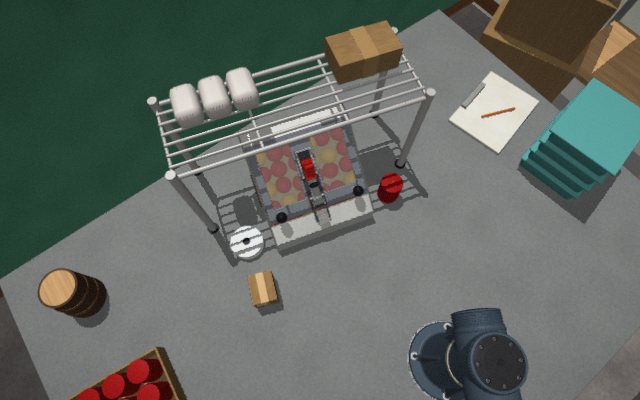

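View pics/top0.png

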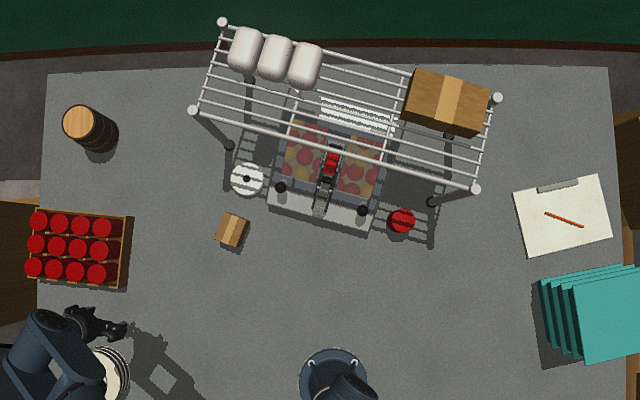

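Run:
```python
import cv2
a=cv2.imread("pics/scene0.png")[110:260,230:410]; cv2.imwrite("pics/sc_c.png",cv2.resize(a,None,fx=4,fy=4,interpolation=cv2.INTER_CUBIC))
a=cv2.imread("pics/top0.png")[110:250,220:420]; cv2.imwrite("pics/tp_c.png",cv2.resize(a,None,fx=4,fy=4,interpolation=cv2.INTER_CUBIC))
```

```text
(no output)
```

View pics/sc_c.png

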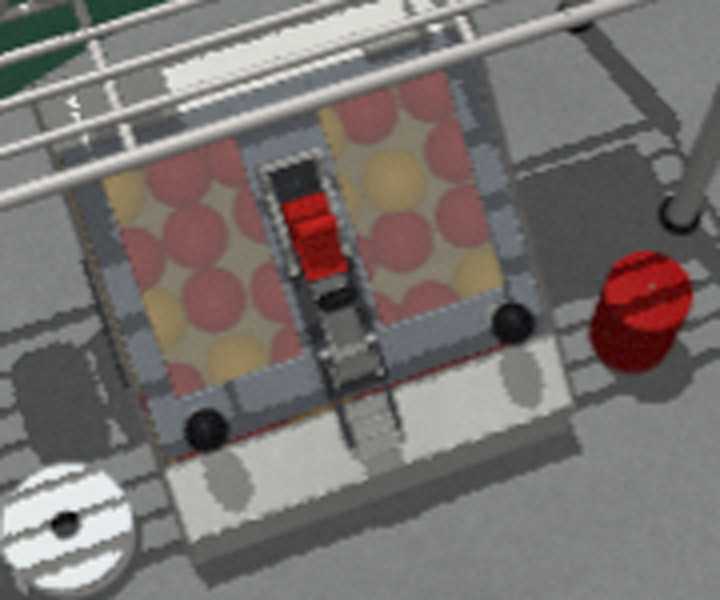

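View pics/tp_c.png

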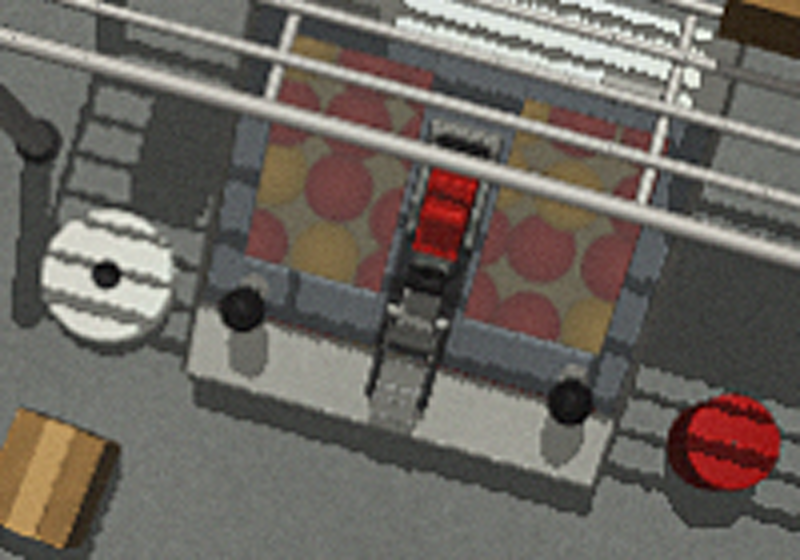

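```bash
cat > h.py <<'E'
import numpy as np, cv2
from scipy.spatial.transform import Rotation as R
from scipy.optimize import least_squares
A=np.radians(35); c,s=np.cos(A),np.sin(A)
H=np.array([.096,0,.237])
def lidpt(x,y,z,th=0):  # lid coords from hinge -> bin, lid angle th
    a=A-th; return H+np.array([x*np.cos(a)-z*np.sin(a),y,x*np.sin(a)+z*np.cos(a)])
def proj(S,P):
    P=np.atleast_2d(P); V=S["view"]; q=P@V[:3,:3].T+V[:3,3]
    x=q[:,0]/-q[:,2]; y=-q[:,1]/-q[:,2]; f=1+S["k1"]*(x*x+y*y)
    return np.c_[S["fx"]*x*f+S["cx"],S["fy"]*y*f+S["cy"]]
def b2w(p,P):
    P=np.atleast_2d(P); cy,sy=np.cos(p[2]),np.sin(p[2])
    return np.c_[p[0]+cy*P[:,0]-sy*P[:,1],p[1]+sy*P[:,0]+cy*P[:,1],P[:,2]]
E
python3 - <<'E'
from h import *
from station import manip
sc,tp=manip.snapshot("scene"),manip.snapshot("top")
B=[lidpt(-.215,.118,.036),lidpt(-.215,-.118,.036),[-.15,.16,.065],[-.15,-.16,.065]]
f=lambda l,o:[( (u+.5)/4-.5+o[0],(v+.5)/4-.5+o[1]) for u,v in l]
ps=np.array(f([(207,430),(513,322),(195,545),(577,420)],(230,110)))
pt=np.array(f([(243,308),(570,402),(188,375),(590,487)],(220,110)))
w=np.array([1,1,.5,.5])[:,None]
for use in ("both","s","t"):
    def fun(p):
        W=b2w(p,B); a=((proj(sc,W)-ps)*w).ravel(); b=((proj(tp,W)-pt)*w).ravel()
        return np.r_[a,b] if use=="both" else a if use=="s" else b
    r=least_squares(fun,[.5,0,0]); print(use,r.x,np.degrees(r.x[2]),r.fun.round(1))
    if use=="both": p=r.x
np.save("bin.npy",p)
for n,S in(("scene",sc),("top",tp)):
    im=S["color"][:,:,::-1].copy(); im=cv2.resize(im,None,fx=4,fy=4,interpolation=cv2.INTER_CUBIC)
    def dr(pts,col):
        q=np.round((proj(S,b2w(p,pts))+.5)*4-.5).astype(int); cv2.polylines(im,[q.reshape(-1,1,2)],True,col,1,cv2.LINE_AA)
    lid=lambda *a:lidpt(*a)
    dr([lid(0,.152,0),lid(0,-.152,0),lid(-.236,-.152,0),lid(-.236,.152,0)],(0,255,0))
    dr([[-.15,.16,.065],[-.15,-.16,.065],[-.15,-.16,0],[-.15,.16,0]],(0,255,0))
    for d,col in((0,(255,255,0)),(.006,(255,0,255))):
        for z in(.046,): dr([lid(-.102+d+a,b,z) for a,b in((.006,.015),(.006,-.015),(-.006,-.015),(-.006,.015))],col)
    dr([lid(-.157+a,b,.041) for a,b in((.006,.013),(.006,-.013),(-.006,-.013),(-.006,.013))],(0,255,255))
    for y in(.118,-.118): dr([lid(-.215+.016*np.cos(t),y+.016*np.sin(t),.036) for t in np.arange(0,6.3,.3)],(0,255,255))
    o=[-.15+.145,0]
    dr([[o[0],.33,.363],[o[0],-.33,.363],[o[0]+.22,-.33,.363],[o[0]+.22,.33,.363]],(0,128,255))
    x,y=((230,110) if n=="scene" else(220,110)); cv2.imwrite(f"pics/{n}_ov.png",im[4*y:4*y+600,4*x:4*x+800])
    print(n,[proj(S,b2w(p,lid(-.102+d,0,.046))).round(1).tolist() for d in (0,.006)])
E
```

```text
both [ 0.64641104 -0.0016024  -0.29270969] -16.771030001278717 [-0.3  0.1 -0.1  0.5 -1.6 -0.2  0.  -2.2  0.2  0.5  0.4  0.6 -0.9 -0.6
  1.   0.4]
s [ 0.64502839 -0.00265301 -0.29591536] -16.95470110492 [ 0.2  0.2  0.4  0.8 -1.4 -0.2  0.2 -2. ]
t [ 6.47632243e-01 -6.00686744e-04 -2.90028697e-01] -16.617420294202685 [-0.1  0.2  0.1  0.  -1.  -0.8  0.9  0.1]
scene [[[309.2, 166.8]], [[308.6, 164.8]]]
top [[[330.6, 164.7]], [[331.1, 162.7]]]
```

View pics/scene_ov.png

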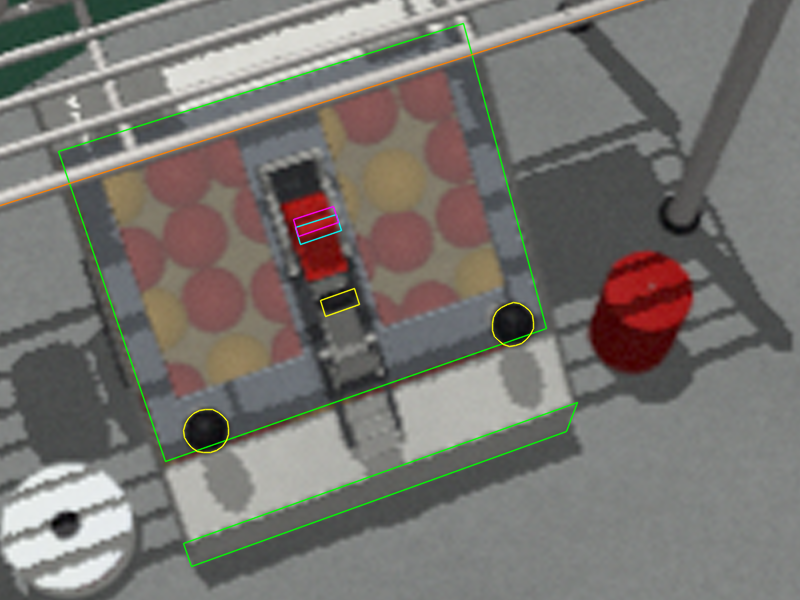

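View pics/top_ov.png

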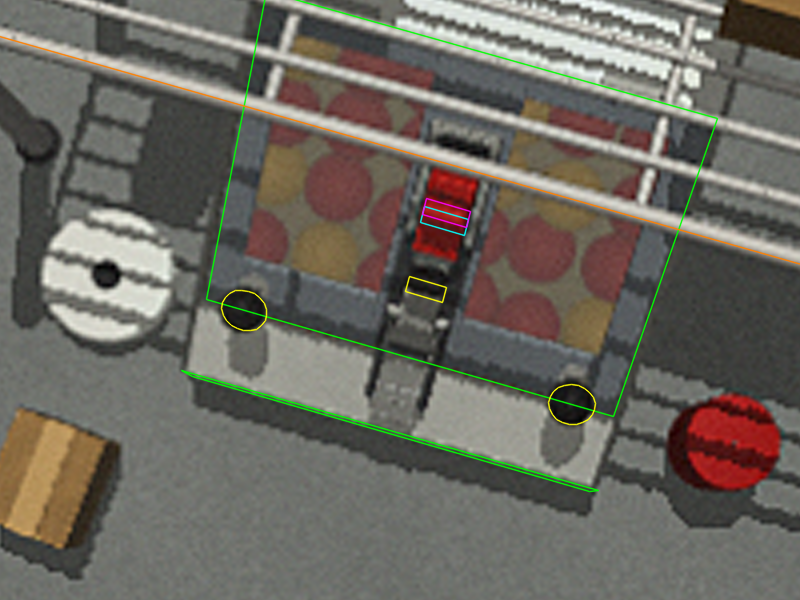

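```bash
cat >> h.py <<'E'
p=np.load("bin.npy") if __import__("os").path.exists("bin.npy") else None
def tR(lean):  # tool orientation, lean deg from vertical
    a=np.radians(lean); z=np.array([np.sin(a),0,-np.cos(a)]); y=np.array([0,1.,0]); x=np.cross(y,z)
    return R.from_euler("z",p[2])*R.from_matrix(np.c_[x,y,z])
def wp(x,y,z,lean=35,th=0): return b2w(p,lidpt(x,y,z,th))[0],tR(lean)
def rel(st,tgt):
    R0=R.from_quat(st["tool_rot"]); d=R0.inv().apply(tgt[0]-st["tcp_pos"])*1000
    r=(R0.inv()*tgt[1]).as_rotvec(degrees=True); return np.r_[d,r]
def inlid(st):
    d=R.from_euler("z",-p[2]).apply(st["tcp_pos"]-np.array([p[0],p[1],0]))-H
    Rb=R.from_euler("z",-p[2])*R.from_quat(st["tool_rot"]); z=Rb.apply([0,0,1]); y=Rb.apply([0,1,0])
    return (1000*np.array([d[0]*c+d[2]*s,d[1],-d[0]*s+d[2]*c])).round(1),"lean",np.degrees(np.arctan2(z[0],-z[2])).round(1),"zy",z[1].round(3),"y",y.round(3)
E
cat > g.py <<'E'
from h import *
from station import manip
import sys
st=manip.sense(); print("t",round(st["t"],2),"q",st["q"].round(2),"lid",inlid(st),"F",st["force"].round(1),"gap",round(st["finger_gap"],3))
for a in sys.argv[1:]:
    v=[float(k) for k in a.split(",")]; print(a,rel(st,wp(v[0]/1e3,v[1]/1e3,v[2]/1e3,v[3] if len(v)>3 else 35)).round(1).tolist())
E
python3 g.py -160,0,120 -128,0,60
```

```text
t 0.2 q [ 0.99  0.53  1.43 -0.    1.18 -0.18] lid (array([-533. ,  435.7,  365.5]), 'lean', np.float64(-0.0), 'zy', np.float64(-0.001), 'y', array([ 0.111,  0.994, -0.001])) F [ 0.8  0.6 -0.6] gap 1.003
-160,0,120 [-491.9, -383.6, -12.4, -2.0, -35.0, -6.1]
-128,0,60 [-552.2, -376.8, 18.3, -2.0, -35.0, -6.1]
```

Emit:
{"method": "drive_tool", "body": {"motion": [-47,-37,-3,0,-3,-0.5,0,-94,-74,-6,0,-6,-1,0,-141,-111,-9,-1,-9,-1.5,0,-188,-148,-12,-1,-12,-2,0,-235,-185,-14,-1,-16,-3,0,-282,-222,-14,-1,-20,-4,0,-329,-259,-13,-2,-24,-5,0,-376,-294,-13,-2,-28,-6,0]}}

```text
t: 1.2
tcp_pos: [0.476, 0.1546, 0.2442]
tool_rot: [0.143, 0.959, -0.032, 0.241]
force: [0.0, -0.1, -0.1]
finger_gap: 0.0
```

```bash
python3 g.py -160,0,100 -130,0,60
```

```text
t 1.2 q [ 0.23  0.25  2.01 -0.51  0.5  -0.65] lid (array([-245.1,  100.4,  180.4]), 'lean', np.float64(28.2), 'zy', np.float64(0.005), 'y', array([0.001, 1.   , 0.007])) F [ 0.  -0.1 -0.1] gap 0.0
-160,0,100 [-94.5, -100.3, 69.2, 0.3, -6.8, -0.3]
-130,0,60 [-129.1, -100.4, 105.4, 0.3, -6.8, -0.3]
```

Emit:
{"method": "drive_tool", "body": {"motion": [-25,-25,17,0,-2,0,0,-48,-50,35,0,-4,0,0,-72,-75,52,0,-6,0,0,-95,-100,69,0,-7,0,0,-95,-100,69,0,-7,0,0]}}

```text
t: 1.82
tcp_pos: [0.5594, 0.0231, 0.2273]
tool_rot: [0.143, 0.943, -0.042, 0.299]
force: [0.5, 0.2, 0.3]
finger_gap: 0.0
```

```bash
python3 g.py -160,0,100 -132,0,60 -132,0,28
python3 - <<'E'
from station import manip
import cv2
for n,x,y in (("scene",230,60),("top",220,110)):
    s=manip.snapshot(n)["color"][y:y+150,x:x+200,::-1]; cv2.imwrite(f"pics/{n}1.png",cv2.resize(s,None,fx=3,fy=3,interpolation=2))
E
```

```text
t 1.82 q [-0.1   0.34  2.03 -0.57  0.2  -0.85] lid (array([-158.3,   -1.4,   99. ]), 'lean', np.float64(35.2), 'zy', np.float64(0.003), 'y', array([0.005, 1.   , 0.007])) F [0.5 0.2 0.3] gap 0.0
-160,0,100 [1.7, 1.4, -1.0, 0.2, 0.2, -0.5]
-132,0,60 [-26.2, 1.6, 39.1, 0.2, 0.2, -0.5]
-132,0,28 [-26.1, 1.5, 71.1, 0.2, 0.2, -0.5]
```

```bash
cat > kin.py <<'E'
from h import *
# data
D=[([.98850,.52838,1.43380,0,1.18139,-.17850],[.24517,.57419,.23042],[.200528,.979687,-.000919,-.000372])]
Rz=lambda a:R.from_euler("z",a); Ry=lambda a:R.from_euler("y",a)
def fk(q,k):
    h,L2,e,L3,L6,off=k
    r1=Rz(q[0]); r2=r1*Ry(q[1]); r3=r2*Ry(q[2]); r4=r3*Rz(q[3]); r5=r4*Ry(q[4]); r6=r5*Rz(q[5])
    P=r1.apply([0,off,h])+r2.apply([0,0,L2])+r3.apply([e,0,L3])+r6.apply([0,0,L6])
    return P,r6*Rz(K6)
K6=0
E
python3 - <<'E'
import kin; from kin import *
from station import manip
st=manip.sense()
_,r=fk(D[0][0],[0]*6); d=r.inv()*R.from_quat(D[0][2]); print(d.as_rotvec())
_,r=fk(st["q"],[0]*6); d=r.inv()*R.from_quat(st["tool_rot"]); print(d.as_rotvec())
print(st["q"].tolist())
E
```

```text
[-4.15870574e-06  1.03363391e-05  1.57079406e+00]
[-4.31601707e-16 -1.38729120e-16  1.57079633e+00]
[-0.09693711887805982, 0.3339453859671996, 2.0328756748847607, -0.5690070884898462, 0.20133524647807832, -0.844453318808824]
```

```bash
sed -i 's/^K6=0/K6=np.pi\/2/' kin.py
python3 - <<'E'
from kin import *
from station import manip
st=manip.sense()
Q=[D[0][0],st["q"],[0.23,0.25,2.01,-0.51,0.5,-0.65]];X=[D[0][1],st["tcp_pos"],[.476,.1546,.2442]];W=[1,1,.2]
pr=np.array([.3,.45,0,.4,.3,.1])
f=lambda k:np.r_[np.concatenate([w*(fk(q,k)[0]-x) for q,x,w in zip(Q,X,W)]),1e-3*(k-pr)]
r=least_squares(f,pr); print(r.x.round(4),(r.fun[:9]*1000).round(2)); np.save("k.npy",r.x)
E
```

```text
[0.2793 0.5862 0.1159 0.3934 0.2979 0.1111] [-0.06  0.05  0.02  0.02 -0.05 -0.07 -0.21 -0.18  0.2 ]
```

```bash
cat >> kin.py <<'E'
lo=np.array([-3.08,-.75,.22,-1.43,0,-2.85]);hi=np.array([3.08,2.2,2.44,4.57,2.65,2.85])
def ik(t,q0):
    k=np.load("k.npy")
    def f(q):
        P,r=fk(q,k); return np.r_[(P-t[0])*5,(r.inv()*t[1]).as_rotvec()]
    r=least_squares(f,np.clip(q0,lo+1e-3,hi-1e-3),bounds=(lo,hi)); return r.x,np.abs(r.fun).max()
E
python3 - <<'E'
from kin import *
from station import manip
q0=manip.sense()["q"]
def show(l,ws):
    q=q0
    for w in ws:
        q,e=ik(wp(*w),q); print(l,w,q.round(2),round(e,4))
for lean in (30,35,40):
    show("slide",[(-.132,0,.1,lean),(-.132,0,.028,lean),(-.11,0,.028,lean),(-.091,0,.028,lean)])
P=(-.215,.010)
for lean in (0,10,20,35):
    show("lever",[(P[0]+.065*np.cos(a),0,P[1]+.065*np.sin(a)-.01,lean) for a in np.radians([20,60,100,140])])
for lean in (0,15,30):
  for y in (.118,-.118):
    show("lid",[(-.215,y,.026,lean,th) for th in (0,.4,.85)])
E
```

```text
slide (-0.132, 0, 0.1, 30) [-0.11  0.33  1.91 -0.23  0.4  -1.21] 0.0
slide (-0.132, 0, 0.028, 30) [-0.13  0.47  1.88 -0.29  0.29 -1.15] 0.0
slide (-0.11, 0, 0.028, 30) [-0.14  0.47  1.82 -0.24  0.34 -1.21] 0.0
slide (-0.091, 0, 0.028, 30) [-0.14  0.47  1.78 -0.2   0.38 -1.25] 0.0
slide (-0.132, 0, 0.1, 35) [-0.11  0.33  1.97 -0.42  0.27 -1.01] 0.0
slide (-0.132, 0, 0.028, 35) [-0.12  0.48  1.93 -0.67  0.16 -0.76] 0.0
slide (-0.11, 0, 0.028, 35) [-0.13  0.47  1.88 -0.48  0.2  -0.96] 0.0
slide (-0.091, 0, 0.028, 35) [-0.13  0.47  1.84 -0.38  0.24 -1.07] 0.0
slide (-0.132, 0, 0.1, 40) [-0.1   0.34  2.03 -0.95  0.16 -0.48] 0.0
slide (-0.132, 0, 0.028, 40) [-0.11  0.49  1.97 -1.43  0.11 -0.  ] 0.0246
slide (-0.11, 0, 0.028, 40) [-0.12  0.48  1.94 -1.36  0.11 -0.08] 0.0
slide (-0.091, 0, 0.028, 40) [-0.13  0.48  1.9  -0.97  0.13 -0.48] 0.0
lever (np.float64(-0.15391997964891596), 0, np.float64(0.022231309316168464), 0) [-0.17  0.58  1.54  0.    1.02 -1.44] 0.0
lever (np.float64(-0.1825), 0, np.float64(0.05629165124598851), 0) [-0.16  0.52  1.64 -0.    0.99 -1.44] 0.0
lever (np.float64(-0.2
[... 2371 characters left out ...]
.215, -0.118, 0.026, 15, 0) [-0.39  0.48  1.96  0.06  0.44 -1.72] 0.0
lid (-0.215, -0.118, 0.026, 15, 0.4) [-0.4   0.3   1.93  0.05  0.65 -1.71] 0.0
lid (-0.215, -0.118, 0.026, 15, 0.85) [-0.39  0.18  1.77  0.03  0.93 -1.69] 0.0
lid (-0.215, 0.118, 0.026, 30, 0) [ 0.15  0.57  1.9  -0.86  0.29 -0.34] 0.0
lid (-0.215, 0.118, 0.026, 30, 0.4) [ 0.18  0.4   1.88 -0.55  0.45 -0.65] 0.0
lid (-0.215, 0.118, 0.026, 30, 0.85) [ 0.17  0.27  1.75 -0.36  0.68 -0.88] 0.0
lid (-0.215, -0.118, 0.026, 30, 0) [-0.4   0.49  2.13  1.18  0.05 -2.85] 0.0206
lid (-0.215, -0.118, 0.026, 30, 0.4) [-0.42  0.27  2.12  0.28  0.23 -1.96] 0.0
lid (-0.215, -0.118, 0.026, 30, 0.85) [-0.42  0.11  1.96  0.12  0.55 -1.78] 0.0
```

```bash
python3 g.py -134,0,75,31 -133,0,29,31
```

```text
t 1.93 q [-0.1   0.33  2.03 -0.57  0.2  -0.84] lid (array([-1.599e+02,  1.000e-01,  1.001e+02]), 'lean', np.float64(35.1), 'zy', np.float64(0.004), 'y', array([0.002, 1.   , 0.007])) F [-0.1 -0.1  0.7] gap 0.006
-134,0,75,31 [-25.9, -0.0, 25.2, 0.3, 4.1, -0.3]
-133,0,29,31 [-26.8, -0.2, 71.2, 0.3, 4.1, -0.3]
```

View pics/scene1.png

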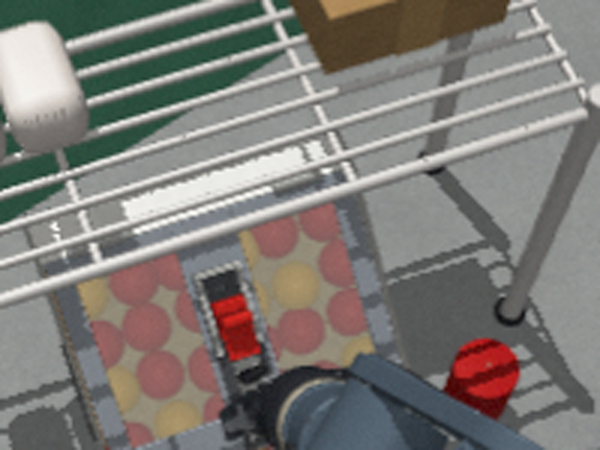

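View pics/top1.png

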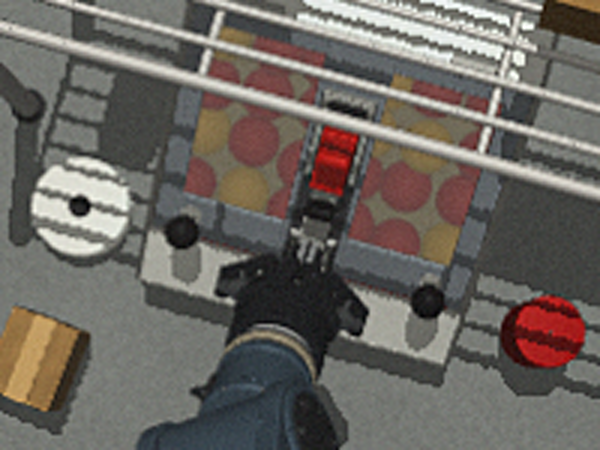

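Emit:
{"method": "drive_tool", "body": {"motion": [-26,0,13,0,2,0,0,-26,0,25,0,4,0,0,-27,0,40,0,4,0,0,-27,0,55,0,4,0,0,-27,0,65,0,4,0,0,-27,0,71,0,4,0,0,-27,0,71,0,4,0,0]}}

```text
t: 2.8
tcp_pos: [0.618, 0.0071, 0.1841]
tool_rot: [0.143, 0.953, -0.036, 0.265]
force: [-0.6, 0.2, 0.6]
finger_gap: 0.002
```

```bash
python3 g.py -119,0,29,31 -91,0,29,31 -89,0,29,31
python3 - <<'E'
from station import manip
import cv2
for n,x,y in (("scene",230,80),("top",240,90)):
    s=manip.snapshot(n)["color"][y:y+150,x:x+200,::-1]; cv2.imwrite(f"pics/{n}2.png",cv2.resize(s,None,fx=3,fy=3,interpolation=2))
E
```

```text
t 2.8 q [-0.13  0.47  1.89 -0.32  0.25 -1.11] lid (array([-1.333e+02,  1.000e-01,  2.880e+01]), 'lean', np.float64(31.1), 'zy', np.float64(0.004), 'y', array([0.002, 1.   , 0.007])) F [-0.6  0.2  0.6] gap 0.002
-119,0,29,31 [-14.3, -0.1, -1.2, 0.3, 0.1, -0.3]
-91,0,29,31 [-42.2, 0.1, -3.1, 0.3, 0.1, -0.3]
-89,0,29,31 [-44.2, 0.1, -3.3, 0.3, 0.1, -0.3]
```

View pics/top2.png

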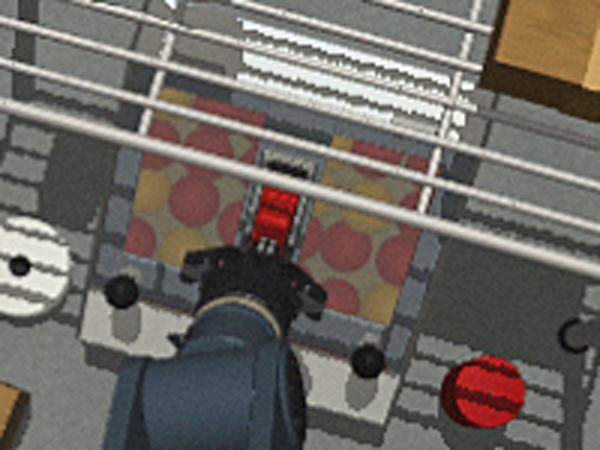

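Emit:
{"method": "drive_tool", "body": {"motion": [-8,0,-1,0,0,0,0,-16,0,-1,0,0,0,0,-23,0,-2,0,0,0,0,-29,0,-2,0,0,0,0,-35,0,-2.5,0,0,0,0,-40,0,-3,0,0,0,0,-43,0,-3,0,0,0,0,-43,0,-3,0,0,0,0]}}

```text
t: 3.9
tcp_pos: [0.6501, -0.0028, 0.2086]
tool_rot: [0.143, 0.953, -0.036, 0.264]
force: [-5.8, 2.7, 0.3]
finger_gap: -0.001
```

```bash
python3 g.py -89,0,29,31
```

```text
t 3.9 q [-0.14  0.46  1.79 -0.21  0.36 -1.24] lid (array([-91.7,  -0.1,  29.6]), 'lean', np.float64(30.9), 'zy', np.float64(0.004), 'y', array([0.003, 1.   , 0.006])) F [-5.8  2.7  0.3] gap -0.001
-89,0,29,31 [-2.8, 0.1, 0.4, 0.2, -0.1, -0.3]
```

Force is now 6 N; push a bit more to confirm the stop.

Emit:
{"method": "drive_tool", "body": {"motion": [-3,0,0,0,0,0,0,-5,0,0,0,0,0,0,-7,0,0,0,0,0,0]}}

```text
t: 4.28
tcp_pos: [0.6502, -0.003, 0.2088]
tool_rot: [0.143, 0.955, -0.036, 0.257]
force: [-14.0, 7.5, 0.9]
finger_gap: -0.003
```

```bash
python3 g.py -89,0,29,31
```

```text
t 4.28 q [-0.14  0.46  1.78 -0.2   0.38 -1.25] lid (array([-91.5,  -0.2,  29.6]), 'lean', np.float64(30.1), 'zy', np.float64(0.002), 'y', array([0.003, 1.   , 0.005])) F [-14.    7.5   0.9] gap -0.003
-89,0,29,31 [-2.6, 0.2, 0.4, 0.1, -0.9, -0.3]
```

Run:
```python
from kin import *
from station import manip
st=manip.sense(); q=st["q"]
for w in [(-.106,0,.029,31),(-.115,0,.07,30),(-.155,0,.09,22),(-.157,0,.05,22),(-.157,0,.018,22)]:
    t=wp(*w); q,e=ik(t,q); print(w,rel(st,t).round(1).tolist(),q.round(2),round(e,3))
```

```text
(-0.106, 0, 0.029, 31) [14.4, 0.1, 1.8, 0.1, -0.9, -0.3] [-0.14  0.47  1.83 -0.26  0.32 -1.19] 0.0
(-0.115, 0, 0.07, 30) [26.9, 0.2, -38.2, 0.1, 0.1, -0.3] [-0.13  0.39  1.86 -0.22  0.39 -1.22] 0.0
(-0.155, 0, 0.09, 22) [68.4, -0.0, -54.8, 0.2, 8.1, -0.3] [-0.12  0.36  1.86 -0.12  0.55 -1.31] 0.0
(-0.157, 0, 0.05, 22) [67.0, -0.1, -14.7, 0.2, 8.1, -0.3] [-0.13  0.44  1.85 -0.13  0.48 -1.31] 0.0
(-0.157, 0, 0.018, 22) [64.3, -0.2, 17.2, 0.2, 8.1, -0.3] [-0.14  0.5   1.83 -0.14  0.43 -1.3 ] 0.0
```

Emit:
{"method": "drive_tool", "body": {"motion": [8,0,1,0,0,0,0,14,0,2,0,0,0,0,22,0,-18,0,0,0,0,27,0,-38,0,0,0,0,47,0,-46,0,4,0,30,68,0,-55,0,8,0,55,68,0,-55,0,8,0,55]}}

```text
t: 5.15
tcp_pos: [0.5688, 0.0217, 0.2233]
tool_rot: [0.145, 0.97, -0.026, 0.192]
force: [0.3, 0.5, 0.4]
finger_gap: 0.633
```

```bash
python3 g.py -157,0,50,22 -157,0,17,22
python3 - <<'E'
from station import manip
import cv2
for n,x,y in (("scene",230,80),("top",240,90)):
    s=manip.snapshot(n)["color"][y:y+150,x:x+200,::-1]; cv2.imwrite(f"pics/{n}3.png",cv2.resize(s,None,fx=4,fy=4,interpolation=2))
E
```

```text
t 5.15 q [-0.13  0.36  1.86 -0.12  0.54 -1.31] lid (array([-1.528e+02, -1.000e-01,  9.030e+01]), 'lean', np.float64(22.3), 'zy', np.float64(0.003), 'y', array([0.003, 1.   , 0.005])) F [0.3 0.5 0.4] gap 0.633
-157,0,50,22 [-4.8, -0.0, 40.3, 0.2, 0.3, -0.3]
-157,0,17,22 [-12.0, -0.1, 72.5, 0.2, 0.3, -0.3]
```

View pics/scene3.png

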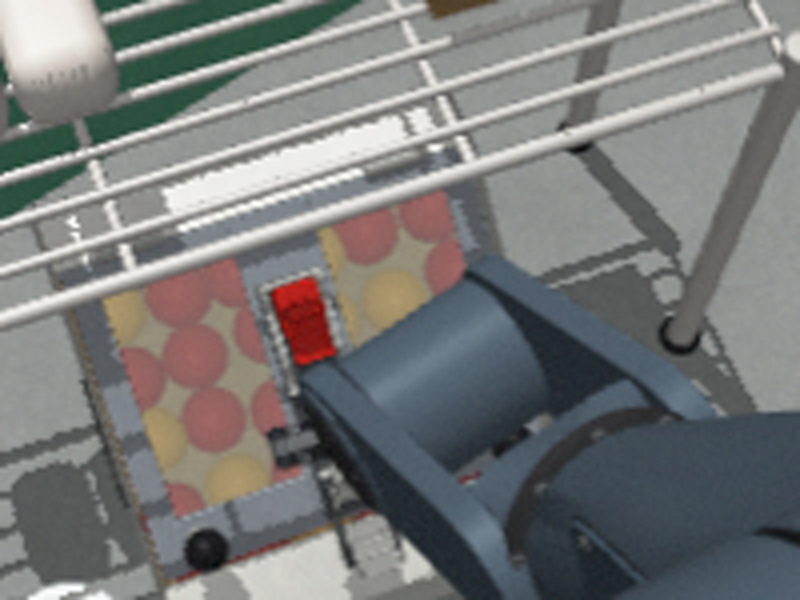

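View pics/top3.png

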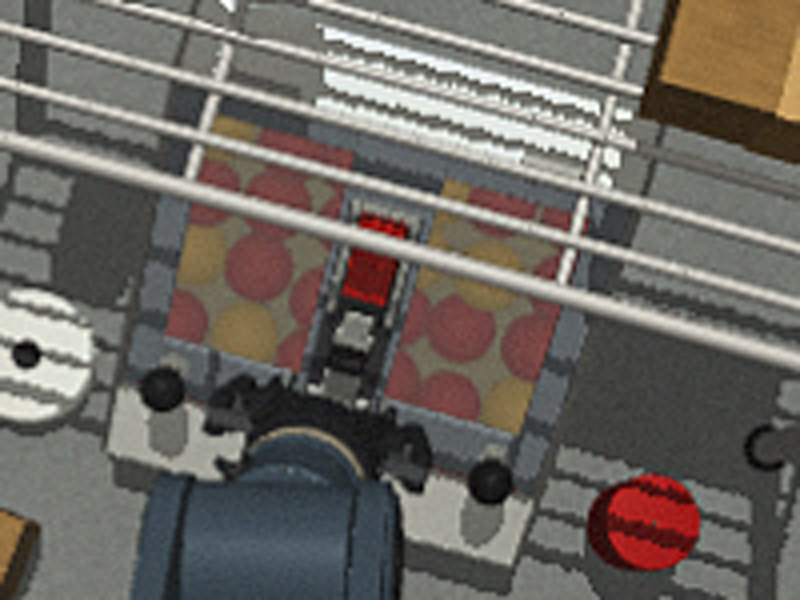

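Emit:
{"method": "drive_tool", "body": {"motion": [-3,0,20,0,0,0,55,-5,0,40,0,0,0,55,-9,0,56,0,0,0,50,-11,0,66,0,0,0,50,-12,0,72,0,0,0,50,-12,0,72,0,0,0,20,-12,0,72,0,0,0,20,-12,0,72,0,0,0,20], "force": 30}}

```text
t: 6.25
tcp_pos: [0.606, 0.011, 0.1611]
tool_rot: [0.145, 0.97, -0.026, 0.192]
force: [1.9, 1.9, -1.7]
finger_gap: 0.295
```

```bash
python3 g.py -157,0,17,22
```

```text
t 6.25 q [-0.14  0.5   1.83 -0.13  0.42 -1.3 ] lid (array([-156.9,    0.4,   17.2]), 'lean', np.float64(22.3), 'zy', np.float64(0.004), 'y', array([0.003, 1.   , 0.005])) F [ 1.9  1.9 -1.7] gap 0.295
-157,0,17,22 [0.1, -0.4, 0.2, 0.2, 0.3, -0.3]
```

```bash
cat > arc.py <<'E'
from kin import *
from station import manip
import sys
st=manip.sense(); L=inlid(st)[0]/1e3; q=st["q"]
phi0=float(sys.argv[1]); lean0=float(inlid(st)[2]); lean1=float(sys.argv[2])
a=np.radians(lean0-35); g=np.array([L[0],L[2]])-.0187*np.array([np.sin(a),-np.cos(a)])-np.array([-.215,.010])
r=np.hypot(*g); a0=np.arctan2(g[1],g[0]); print("r",r,np.degrees(a0))
tg=[float(x) for x in sys.argv[3:]]
for ph in tg:
    b=a0+np.radians(ph-phi0); le=lean0+(lean1-lean0)*(ph-phi0)/(tg[-1]-phi0); a=np.radians(le-35)
    G=np.array([-.215,.010])+r*np.array([np.cos(b),np.sin(b)])+.0187*np.array([np.sin(a),-np.cos(a)])
    t=wp(G[0],0,G[1],le); q,e=ik(t,q); print(ph,rel(st,t).round(1).tolist(),q.round(2),round(e,3))
E
python3 arc.py 0 12 8 18 28 38 48 58 68 78
```

```text
r 0.06721268149151761 22.243098909206537
8.0 [6.2, -0.4, -7.3, 0.2, 1.1, -0.3] [-0.14  0.49  1.83 -0.13  0.45 -1.31] 0.0
18.0 [15.4, -0.4, -15.1, 0.2, 2.4, -0.3] [-0.13  0.47  1.84 -0.11  0.49 -1.32] 0.0
28.0 [25.7, -0.5, -21.4, 0.2, 3.7, -0.3] [-0.13  0.46  1.85 -0.1   0.51 -1.33] 0.0
38.0 [37.0, -0.5, -25.8, 0.2, 5.1, -0.2] [-0.13  0.45  1.86 -0.09  0.53 -1.34] 0.0
48.0 [48.9, -0.5, -28.3, 0.2, 6.4, -0.2] [-0.13  0.45  1.87 -0.09  0.55 -1.34] 0.0
58.0 [61.0, -0.6, -28.8, 0.2, 7.7, -0.2] [-0.13  0.45  1.88 -0.08  0.56 -1.34] 0.0
68.0 [73.1, -0.7, -27.3, 0.2, 9.0, -0.2] [-0.13  0.45  1.9  -0.07  0.57 -1.35] 0.0
78.0 [84.6, -0.7, -23.8, 0.2, 10.3, -0.2] [-0.13  0.46  1.91 -0.06  0.57 -1.35] 0.0
```

Emit:
{"method": "drive_tool", "body": {"motion": [6,0,-7,0,1,0,20,15,0,-15,0,2,0,20,26,0,-21,0,4,0,20,37,0,-26,0,5,0,20]}}

```text
t: 6.75
tcp_pos: [0.5691, 0.0223, 0.1741]
tool_rot: [0.146, 0.977, -0.02, 0.156]
force: [7.1, -4.4, -2.6]
finger_gap: 0.292
```

```bash
python3 arc.py 36 6 48 58 68 78 88 98;  python3 g.py
python3 - <<'E'
from station import manip
import cv2
for n,x,y in (("scene",230,80),("top",240,90)):
    s=manip.snapshot(n)["color"][y:y+150,x:x+200,::-1]; cv2.imwrite(f"pics/{n}4.png",cv2.resize(s,None,fx=4,fy=4,interpolation=2))
E
```

```text
r 0.07004812653547358 55.73743159615618
48.0 [15.1, -0.6, -2.9, 0.3, 2.3, -0.2] [-0.13  0.44  1.86 -0.08  0.57 -1.35] 0.0
58.0 [28.0, -0.7, -3.0, 0.3, 4.3, -0.2] [-0.13  0.44  1.87 -0.07  0.59 -1.35] 0.0
68.0 [40.7, -0.8, -1.0, 0.3, 6.2, -0.2] [-0.13  0.45  1.87 -0.06  0.62 -1.36] 0.0
78.0 [52.8, -0.8, 3.0, 0.3, 8.2, -0.2] [-0.13  0.46  1.88 -0.05  0.63 -1.37] 0.0
88.0 [64.0, -0.9, 8.9, 0.3, 10.1, -0.2] [-0.13  0.47  1.88 -0.04  0.65 -1.38] 0.0
98.0 [74.0, -1.0, 16.6, 0.3, 12.1, -0.2] [-0.13  0.49  1.88 -0.03  0.66 -1.39] 0.0
t 6.75 q [-0.13  0.45  1.86 -0.09  0.52 -1.34] lid (array([-181. ,    0.6,   50. ]), 'lean', np.float64(18.1), 'zy', np.float64(0.005), 'y', array([0.002, 1.   , 0.006])) F [ 7.1 -4.4 -2.6] gap 0.292
```

View pics/top4.png

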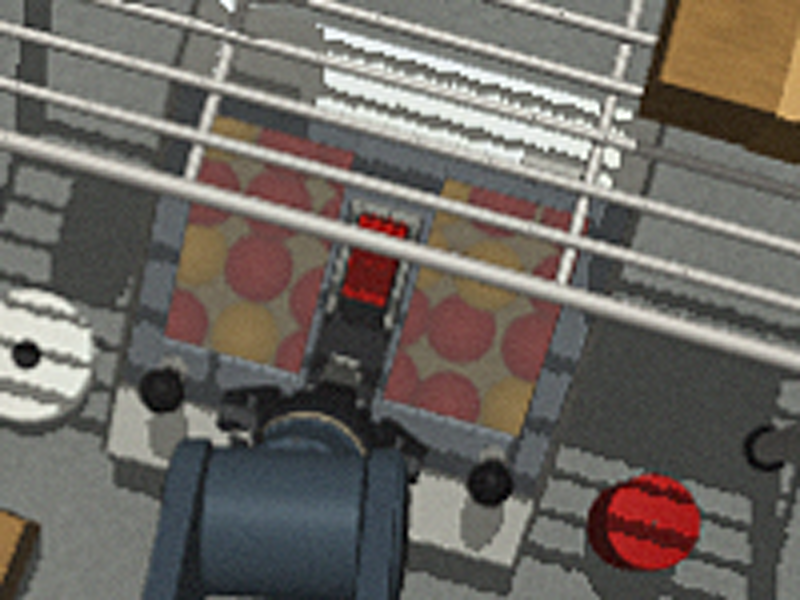

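Emit:
{"method": "drive_tool", "body": {"motion": [15,0,-2,0,2,0,20,28,0,-1,0,4,0,20,41,0,1,0,6,0,20,52,0,5,0,8,0,20]}}

```text
t: 7.35
tcp_pos: [0.5253, 0.0355, 0.1566]
tool_rot: [0.146, 0.985, -0.01, 0.091]
force: [1.2, -2.8, 9.3]
finger_gap: 0.299
```

```bash
python3 arc.py 75 -2 85 95 105 115 125 132;  python3 g.py
python3 - <<'E'
from station import manip
import cv2
for n,x,y in (("scene",230,80),("top",240,90)):
    s=manip.snapshot(n)["color"][y:y+150,x:x+200,::-1]; cv2.imwrite(f"pics/{n}5.png",cv2.resize(s,None,fx=4,fy=4,interpolation=2))
E
```

```text
r 0.06905568442262672 94.77236211598458
85.0 [10.7, -0.6, 6.8, 0.3, 2.2, -0.2] [-0.13  0.47  1.88 -0.04  0.65 -1.38] 0.0
95.0 [20.0, -0.7, 15.1, 0.3, 4.4, -0.2] [-0.13  0.49  1.88 -0.03  0.67 -1.39] 0.0
105.0 [27.7, -0.8, 24.8, 0.3, 6.6, -0.2] [-0.13  0.51  1.87 -0.02  0.69 -1.4 ] 0.0
115.0 [33.7, -0.9, 35.6, 0.4, 8.8, -0.1] [-0.14  0.54  1.86 -0.01  0.71 -1.41] 0.0
125.0 [37.6, -1.0, 47.0, 0.4, 11.0, -0.1] [-0.14  0.57  1.85  0.    0.73 -1.42] 0.0
132.0 [39.2, -1.0, 55.3, 0.4, 12.5, -0.1] [-0.14  0.59  1.84  0.01  0.75 -1.42] 0.0
t 7.35 q [-0.13  0.46  1.88 -0.04  0.62 -1.38] lid (array([-228.5,    0.6,   61.8]), 'lean', np.float64(10.5), 'zy', np.float64(0.006), 'y', array([0.002, 1.   , 0.006])) F [ 1.2 -2.8  9.3] gap 0.299
```

View pics/top5.png

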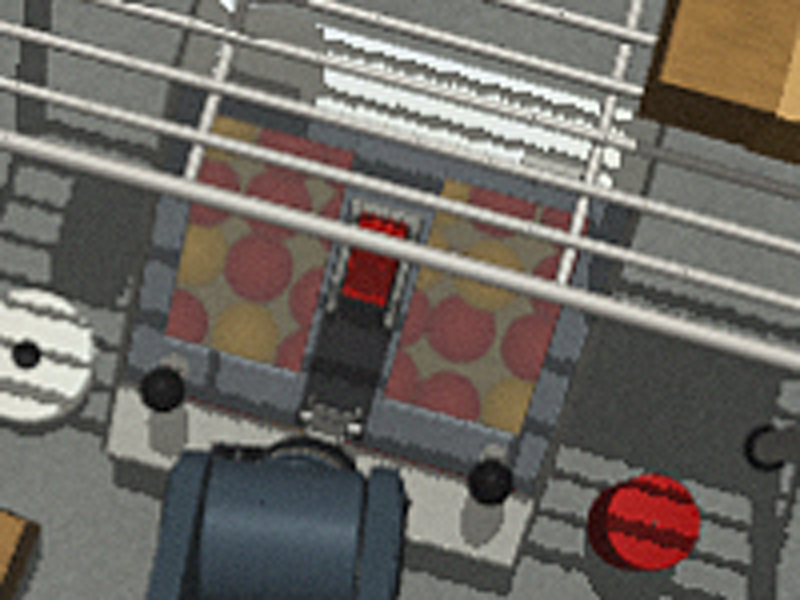

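View pics/scene5.png

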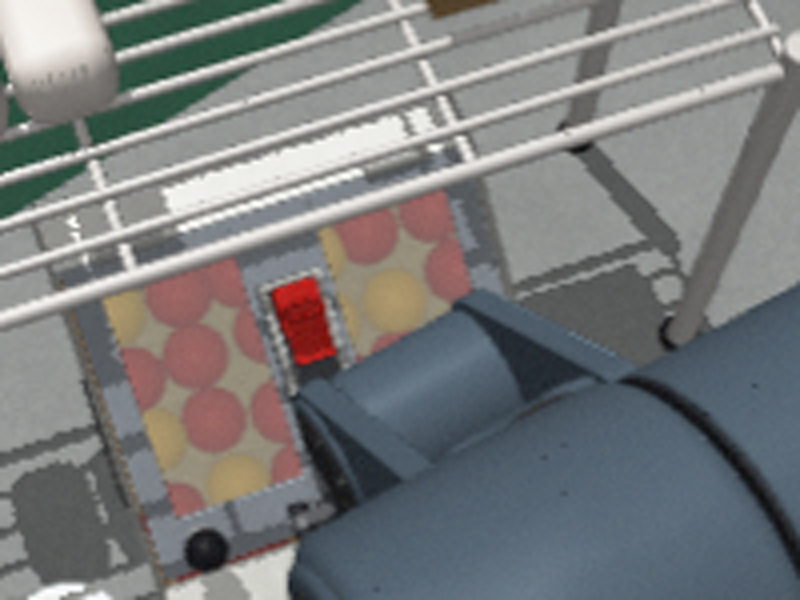

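Emit:
{"method": "drive_tool", "body": {"motion": [11,0,7,0,2,0,20,20,0,15,0,4,0,20,28,0,25,0,7,0,20]}}

```text
t: 7.82
tcp_pos: [0.5023, 0.0424, 0.1277]
tool_rot: [0.147, 0.989, -0.001, 0.03]
force: [-1.6, -2.2, 7.4]
finger_gap: 0.298
```

```bash
python3 arc.py 100 -5 115 125 132 140;  python3 g.py
```

```text
r 0.07031438672015007 124.67316752452533
115.0 [6.2, -0.7, 17.6, 0.3, 3.2, -0.1] [-0.14  0.55  1.86 -0.    0.73 -1.41] 0.0
125.0 [7.7, -0.7, 29.8, 0.3, 5.3, -0.1] [-0.14  0.59  1.84  0.01  0.75 -1.42] 0.0
132.0 [7.4, -0.8, 38.3, 0.3, 6.7, -0.1] [-0.14  0.61  1.82  0.01  0.77 -1.43] 0.0
140.0 [5.9, -0.8, 47.8, 0.3, 8.4, -0.1] [-0.15  0.63  1.8   0.02  0.79 -1.44] 0.0
t 7.83 q [-0.14  0.51  1.87 -0.01  0.7  -1.41] lid (array([-264.8,    0.5,   51.9]), 'lean', np.float64(3.4), 'zy', np.float64(0.006), 'y', array([0.002, 1.   , 0.006])) F [-1.6 -2.2  7.4] gap 0.298
```

Emit:
{"method": "drive_tool", "body": {"motion": [4,0,10,0,2,0,20,6,0,18,0,3,0,20,7,0,25,0,4,0,20]}}

```text
t: 8.2
tcp_pos: [0.496, 0.0442, 0.1034]
tool_rot: [0.146, 0.989, 0.004, -0.005]
force: [-3.5, -0.6, 8.7]
finger_gap: 0.296
```

```bash
python3 arc.py 120 -3 126 132 138;  python3 g.py
```

```text
r 0.07117349747351448 144.84012738424266
126.0 [-0.2, -0.5, 7.4, 0.3, 0.8, -0.1] [-0.14  0.59  1.85  0.01  0.73 -1.42] 0.0
132.0 [-1.2, -0.6, 14.8, 0.3, 1.6, -0.1] [-0.14  0.6   1.84  0.01  0.74 -1.43] 0.0
138.0 [-2.9, -0.6, 21.9, 0.3, 2.3, -0.1] [-0.14  0.62  1.83  0.01  0.74 -1.43] 0.0
t 8.2 q [-0.14  0.57  1.86  0.01  0.73 -1.43] lid (array([-284.1,    0.5,   35.8]), 'lean', np.float64(-0.7), 'zy', np.float64(0.006), 'y', array([0.001, 1.   , 0.006])) F [-3.5 -0.6  8.7] gap 0.296
```

Emit:
{"method": "drive_tool", "body": {"motion": [0,0,6,0,0,0,20,-1,0,12,0,1,0,20,-2,0,17,0,1,0,20,-2,0,17,0,1,0,20]}}

```text
t: 8.7
tcp_pos: [0.4969, 0.044, 0.087]
tool_rot: [0.146, 0.989, 0.005, -0.015]
force: [-2.9, 0.5, 3.7]
finger_gap: 0.294
```

```bash
python3 arc.py 132 -3 138;  python3 g.py
python3 - <<'E'
from station import manip
import cv2
for n,x,y in (("scene",230,80),("top",240,90)):
    s=manip.snapshot(n)["color"][y:y+150,x:x+200,::-1]; cv2.imwrite(f"pics/{n}6.png",cv2.resize(s,None,fx=4,fy=4,interpolation=2))
E
```

```text
r 0.07171731243367764 158.0625195023129
138.0 [-1.9, -0.5, 7.2, 0.3, 1.3, -0.0] [-0.14  0.62  1.83  0.01  0.74 -1.43] 0.0
t 8.7 q [-0.14  0.6   1.85  0.02  0.72 -1.43] lid (array([-292.7,    0.5,   21.8]), 'lean', np.float64(-1.7), 'zy', np.float64(0.006), 'y', array([0.001, 1.   , 0.006])) F [-2.9  0.5  3.7] gap 0.294
```

View pics/top6.png

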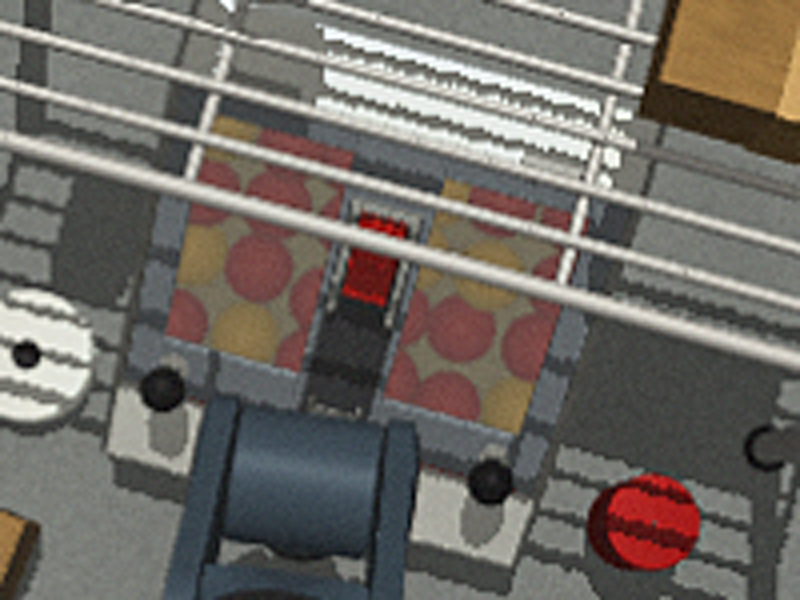

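Emit:
{"method": "drive_tool", "body": {"motion": [-1,0,4,0,0,0,20,-2,0,8,0,0,0,20,-2,0,8,0,0,0,20]}}

```text
t: 9.18
tcp_pos: [0.4982, 0.0436, 0.0815]
tool_rot: [0.146, 0.989, 0.005, -0.014]
force: [-6.4, 0.6, 21.5]
finger_gap: 0.294
```

```bash
python3 arc.py 132 -3 138;  python3 g.py
```

```text
r 0.07194147688485239 162.53341213910542
138.0 [-2.4, -0.5, 7.0, 0.3, 1.3, -0.0] [-0.14  0.64  1.83  0.01  0.73 -1.43] 0.0
t 9.18 q [-0.14  0.61  1.85  0.02  0.71 -1.43] lid (array([-294.8,    0.5,   16.6]), 'lean', np.float64(-1.7), 'zy', np.float64(0.005), 'y', array([0.001, 1.   , 0.005])) F [-6.4  0.6 21.5] gap 0.294
```

Emit:
{"method": "drive_tool", "body": {"motion": [0,0,2,0,0,0,60,0,0,2,0,0,0,60,0,0,2,0,0,0,60,0,0,-30,0,0,0,60,0,0,-70,0,0,0,60,0,0,-110,0,0,0,60,40,60,-150,0,0,0,60,40,60,-150,0,0,0,60]}}

```text
t: 10.18
tcp_pos: [0.4812, 0.1121, 0.2345]
tool_rot: [0.145, 0.989, 0.005, -0.013]
force: [0.4, 0.1, -0.0]
finger_gap: 0.703
```

```bash
python3 g.py
python3 - <<'E'
from station import manip
import cv2
for n,x,y in (("scene",230,80),("top",240,90)):
    s=manip.snapshot(n)["color"][y:y+150,x:x+200,::-1]; cv2.imwrite(f"pics/{n}7.png",cv2.resize(s,None,fx=4,fy=4,interpolation=2))
E
```

```text
t 10.18 q [-0.01  0.36  1.74  0.02  1.07 -1.29] lid (array([-236.5,   61.2,  162.6]), 'lean', np.float64(-1.6), 'zy', np.float64(0.006), 'y', array([-0.001,  1.   ,  0.006])) F [ 0.4  0.1 -0. ] gap 0.703
```

View pics/top7.png

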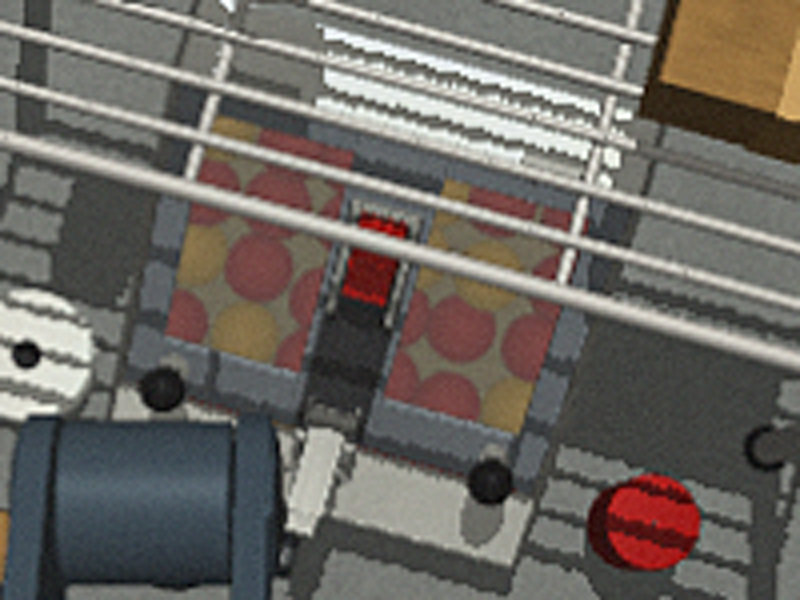

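View pics/scene7.png

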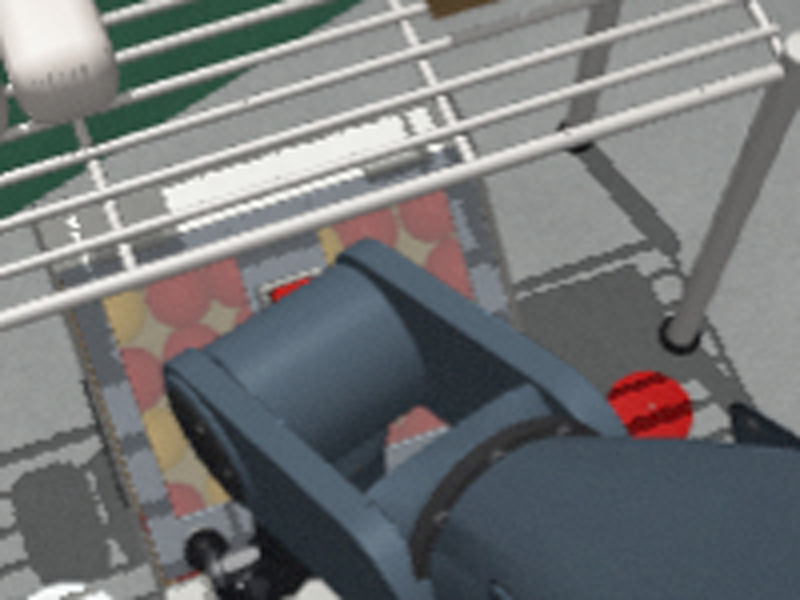

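```bash
python3 - <<'E'
from h import *
from station import manip
S=manip.snapshot("top")
for d in (90,100,110,120,126,132):
    f=np.radians(d); 
    o=[]
    for rr,out in((.086,0),(.02,0)):
        x=-.215+rr*np.cos(f)-out*np.sin(f); z=.010+rr*np.sin(f)
        o.append(((proj(S,b2w(p,lidpt(x,0,z)))[0]-[240,90])*4).round(0))
    print(d,o)
E
python3 - <<'E'
E
cat > /dev/null; python3 g.py -215,118,100,5 -215,118,75,5 -215,118,24,5
```

```text
90 [array([311., 479.]), array([327., 431.])]
100 [array([307., 497.]), array([326., 435.])]
110 [array([303., 511.]), array([325., 439.])]
120 [array([300., 523.]), array([324., 441.])]
126 [array([299., 528.]), array([324., 443.])]
132 [array([298., 531.]), array([324., 444.])]
t 10.32 q [-0.01  0.36  1.74  0.01  1.07 -1.29] lid (array([-237.3,   59.9,  160.9]), 'lean', np.float64(-1.7), 'zy', np.float64(0.005), 'y', array([-0.001,  1.   ,  0.005])) F [0.  0.  0.3] gap 0.702
-215,118,100,5 [-54.3, 57.9, 35.8, 0.3, -6.7, 0.1]
-215,118,75,5 [-69.3, 57.7, 55.8, 0.3, -6.7, 0.1]
-215,118,24,5 [-99.7, 57.5, 96.7, 0.3, -6.7, 0.1]
```

```bash
python3 g.py -192,118,99,15 -221,118,18,15
```

```text
t 10.32 q [-0.01  0.36  1.74  0.01  1.07 -1.29] lid (array([-237.3,   59.9,  160.9]), 'lean', np.float64(-1.7), 'zy', np.float64(0.005), 'y', array([-0.001,  1.   ,  0.005])) F [0.  0.  0.3] gap 0.702
-192,118,99,15 [-73.3, 57.9, 22.9, 0.3, -16.7, 0.0]
-221,118,18,15 [-98.5, 57.5, 105.1, 0.3, -16.7, 0.0]
```

Emit:
{"method": "drive_tool", "body": {"motion": [-24,19,7,0,-5,0,60,-48,39,15,0,-11,0,60,-73,58,23,0,-17,0,60,-73,58,23,0,-17,0,60]}}

```text
t: 10.82
tcp_pos: [0.5662, 0.1452, 0.2049]
tool_rot: [0.144, 0.981, -0.018, 0.129]
force: [0.2, 0.3, 0.1]
finger_gap: 0.704
```

```bash
python3 g.py -221,118,18,15
python3 - <<'E'
from station import manip
import cv2
for n,x,y in (("scene",230,80),("top",240,90)):
    s=manip.snapshot(n)["color"][y:y+150,x:x+200,::-1]; cv2.imwrite(f"pics/{n}8.png",cv2.resize(s,None,fx=4,fy=4,interpolation=2))
E
```

```text
t 10.82 q [ 0.11  0.44  1.73 -0.15  0.73 -1.07] lid (array([-194.6,  117.5,   97.1]), 'lean', np.float64(15.0), 'zy', np.float64(0.003), 'y', array([-0.002,  1.   ,  0.002])) F [0.2 0.3 0.1] gap 0.704
-221,118,18,15 [-2.2, 0.3, 83.4, 0.1, 0.0, 0.1]
```

View pics/top8.png

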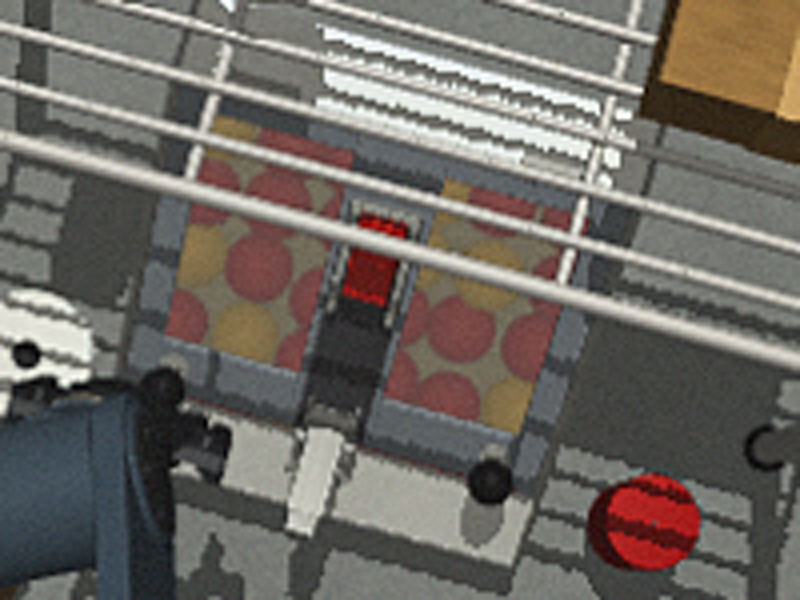

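View pics/scene8.png

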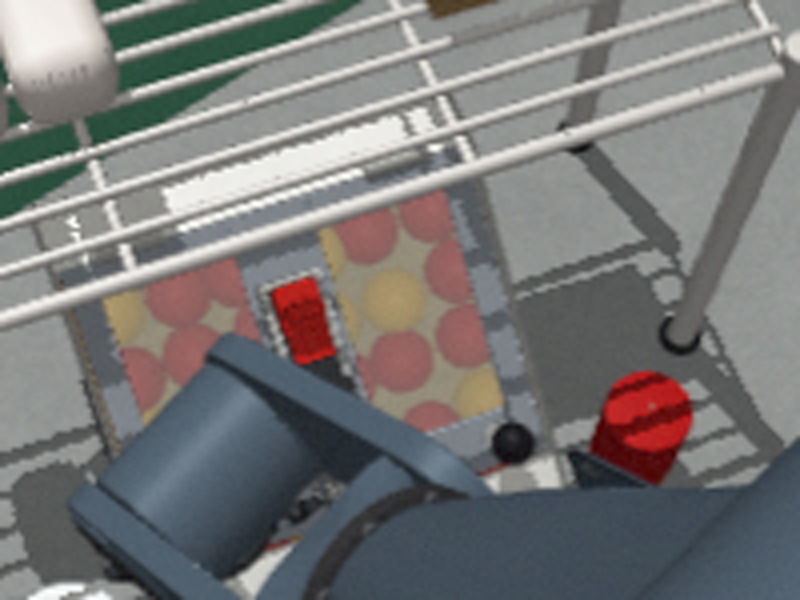

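Slide back and lever over, clearly seen; the gripper hangs over the left knob. Descend and grip.

Emit:
{"method": "drive_tool", "body": {"motion": [-1,0,20,0,0,0,60,-1,0,40,0,0,0,60,-2,0,60,0,0,0,60,-2,0,75,0,0,0,60,-2,0,83,0,0,0,60,-2,0,83,0,0,0,20,-2,0,83,0,0,0,20,-2,0,83,0,0,0,20], "force": 70}}

```text
t: 11.92
tcp_pos: [0.5893, 0.1393, 0.1275]
tool_rot: [0.144, 0.981, -0.017, 0.131]
force: [-0.4, 4.7, -0.6]
finger_gap: 0.34
```

```bash
cat > lid.py <<'E'
from kin import *
from station import manip
import sys
st=manip.sense(); L=inlid(st); q=st["q"]; print(L,"F",st["force"].round(1),"gap",(st["finger_gap"]*85.4).round(1),"t",round(st["t"],2))
lean=float(L[2]); th0=float(sys.argv[1]); l1=float(sys.argv[2])
a=np.radians(lean-35); P=np.array([L[0][0],L[0][2]])/1e3; g=P-.0187*np.array([np.sin(a),-np.cos(a)])
r=np.hypot(*g); ang=np.arctan2(g[1],g[0]); print("r",r.round(4),"angle est", (np.arctan2(.036,-.215)-ang).round(3))
tg=[float(x) for x in sys.argv[3:]]
for th in tg:
    b=ang-(th-th0); le=lean+(l1-lean)*(th-th0)/(tg[-1]-th0); a=np.radians(le-35)
    G=r*np.array([np.cos(b),np.sin(b)])+.0187*np.array([np.sin(a),-np.cos(a)])
    t=wp(G[0],L[0][1]/1e3,G[1],le); q,e=ik(t,q); print(th,rel(st,t).round(1).tolist(),q.round(2),round(e,3))
E
python3 lid.py 0 15 .05 .1 .16 .22 .28 .34 .40 .46
```

```text
Traceback (most recent call last):
  File "lid.py", line 4, in <module>
    st=manip.sense(); L=inlid(st); q=st["q"]; print(L,"F",st["force"].round(1),"gap",(st["finger_gap"]*85.4).round(1),"t",round(st["t"],2))
                                                                                     ^^^^^^^^^^^^^^^^^^^^^^^^^^^^^
AttributeError: 'float' object has no attribute 'round'
```

```bash
sed -i 's/(st\["finger_gap"\]\*85.4).round(1)/round(st["finger_gap"]*85.4,1)/' lid.py
python3 lid.py 0 15 .05 .1 .16 .22 .28 .34 .40 .46
```

```text
(array([-219.5,  118.4,   20.1]), 'lean', np.float64(15.2), 'zy', np.float64(0.005), 'y', array([-0.001,  1.   ,  0.005])) F [-0.4  4.7 -0.6] gap 29.0 t 11.93
r 0.2165 angle est 0.009
0.05 [1.6, 0.0, -10.7, 0.3, -0.0, -0.0] [ 0.1   0.56  1.75 -0.18  0.59 -1.04] 0.0
0.1 [2.7, 0.1, -21.5, 0.3, 0.0, -0.0] [ 0.1   0.54  1.75 -0.18  0.61 -1.04] 0.0
0.16 [3.2, 0.2, -34.5, 0.3, 0.0, -0.0] [ 0.11  0.52  1.75 -0.17  0.64 -1.05] 0.0
0.22 [3.0, 0.2, -47.5, 0.3, 0.1, -0.0] [ 0.11  0.5   1.74 -0.17  0.67 -1.05] 0.0
0.28 [2.0, 0.3, -60.4, 0.3, 0.1, -0.0] [ 0.11  0.47  1.74 -0.16  0.69 -1.06] 0.0
0.34 [0.2, 0.4, -73.3, 0.3, 0.1, -0.0] [ 0.11  0.45  1.73 -0.15  0.72 -1.06] 0.0
0.4 [-2.4, 0.4, -86.0, 0.3, 0.1, -0.0] [ 0.11  0.43  1.72 -0.15  0.75 -1.07] 0.0
0.46 [-5.7, 0.5, -98.6, 0.3, 0.2, -0.0] [ 0.11  0.41  1.7  -0.14  0.79 -1.08] 0.0
```

Lift a little first and check.

Emit:
{"method": "drive_tool", "body": {"motion": [1,0,-6,0,0,0,20,2,0,-12,0,0,0,20,3,0,-20,0,0,0,20,3,0,-28,0,0,0,20]}}

```text
t: 12.42
tcp_pos: [0.5793, 0.1423, 0.1537]
tool_rot: [0.145, 0.981, -0.017, 0.131]
force: [4.9, 2.5, -9.7]
finger_gap: 0.341
```

```bash
python3 lid.py .12 15 .17 .22 .27 .32 .37 .42 .47 .52;python3 - <<'E'
from station import manip
import cv2
for n,x,y in (("scene",230,80),("top",240,90)):
    s=manip.snapshot(n)["color"][y:y+150,x:x+200,::-1]; cv2.imwrite(f"pics/{n}9.png",cv2.resize(s,None,fx=4,fy=4,interpolation=2))
E
```

```text
(array([-213. ,  118.4,   47.5]), 'lean', np.float64(15.1), 'zy', np.float64(0.005), 'y', array([-0.   ,  1.   ,  0.005])) F [ 4.9  2.5 -9.7] gap 29.1 t 12.43
r 0.2166 angle est 0.139
0.17 [0.2, 0.0, -10.9, 0.3, 0.0, -0.1] [ 0.11  0.51  1.75 -0.17  0.65 -1.05] 0.0
0.22 [-0.2, 0.1, -21.7, 0.3, 0.1, -0.1] [ 0.11  0.49  1.74 -0.16  0.67 -1.05] 0.0
0.27 [-1.1, 0.2, -32.5, 0.3, 0.1, -0.1] [ 0.11  0.47  1.74 -0.16  0.69 -1.06] 0.0
0.32 [-2.5, 0.2, -43.2, 0.3, 0.1, -0.1] [ 0.11  0.46  1.73 -0.16  0.72 -1.06] 0.0
0.37 [-4.5, 0.3, -53.9, 0.3, 0.1, -0.1] [ 0.11  0.44  1.72 -0.15  0.74 -1.07] 0.0
0.42 [-7.0, 0.3, -64.4, 0.3, 0.1, -0.1] [ 0.11  0.42  1.71 -0.15  0.77 -1.07] 0.0
0.47 [-10.0, 0.4, -74.8, 0.3, 0.1, -0.1] [ 0.11  0.41  1.7  -0.14  0.8  -1.08] 0.0
0.52 [-13.6, 0.5, -85.1, 0.3, 0.1, -0.1] [ 0.11  0.39  1.69 -0.14  0.82 -1.08] 0.0
```

View pics/top9.png

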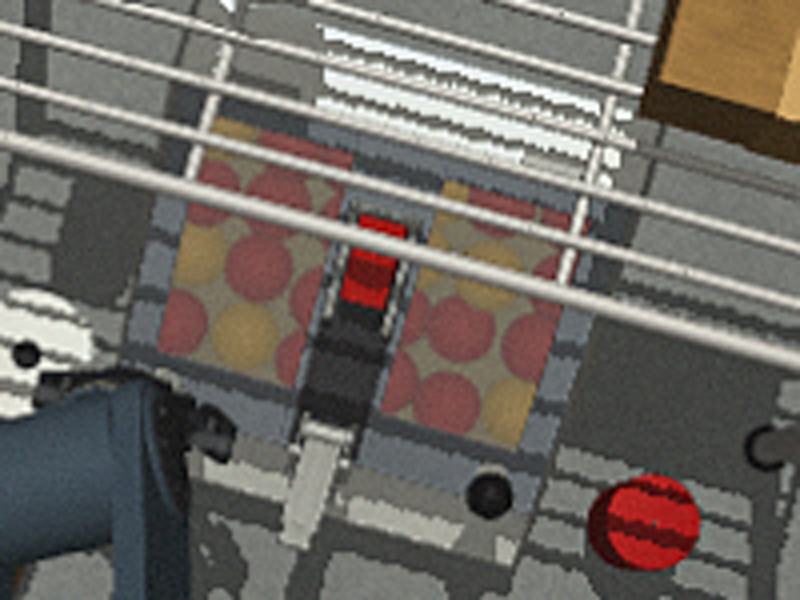

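Lid rises (right knob moved, ~10 N). Continue.

Emit:
{"method": "drive_tool", "body": {"motion": [0,0,-11,0,0,0,20,0,0,-22,0,0,0,20,-1,0,-32,0,0,0,20,-2,0,-43,0,0,0,20,-4,0,-54,0,0,0,20,-7,0,-64,0,0,0,20,-10,0,-75,0,0,0,20,-14,0,-85,0,0,0,20]}}

```text
t: 13.52
tcp_pos: [0.5867, 0.1404, 0.2472]
tool_rot: [0.143, 0.978, -0.017, 0.149]
force: [23.3, -9.9, -1.0]
finger_gap: 0.242
```

```bash
python3 lid.py .52 15 .57 .62 .67 .72 .76 .8 .84 .88
```

```text
(array([-153.2,  118.7,  119.8]), 'lean', np.float64(17.3), 'zy', np.float64(0.011), 'y', array([-0.003,  1.   ,  0.01 ])) F [23.3 -9.9 -1. ] gap 20.7 t 13.53
r 0.2017 angle est 0.585
0.57 [-4.4, 0.1, -9.0, 0.6, 0.3, 0.0] [ 0.11  0.38  1.65 -0.15  0.84 -1.09] 0.0
0.62 [-9.3, 0.2, -17.8, 0.6, 0.6, 0.0] [ 0.1   0.38  1.63 -0.15  0.87 -1.1 ] 0.0
0.67 [-14.6, 0.3, -26.3, 0.6, 0.9, 0.0] [ 0.1   0.37  1.61 -0.14  0.9  -1.11] 0.0
0.72 [-20.3, 0.4, -34.6, 0.6, 1.3, 0.0] [ 0.1   0.36  1.59 -0.13  0.93 -1.12] 0.0
0.76 [-25.2, 0.4, -40.9, 0.6, 1.5, 0.0] [ 0.09  0.36  1.57 -0.13  0.96 -1.13] 0.0
0.8 [-30.3, 0.5, -47.1, 0.6, 1.8, 0.0] [ 0.09  0.36  1.55 -0.12  0.98 -1.13] 0.0
0.84 [-35.7, 0.5, -53.0, 0.6, 2.0, 0.0] [ 0.09  0.35  1.53 -0.12  1.01 -1.14] 0.0
0.88 [-41.3, 0.6, -58.8, 0.6, 2.3, 0.0] [ 0.08  0.35  1.51 -0.11  1.03 -1.15] 0.0
```

Run:
```python
from station import manip
import cv2
for n,x,y in (("scene",230,80),("top",240,90)):
    s=manip.snapshot(n)["color"][y:y+150,x:x+200,::-1]; cv2.imwrite(f"pics/{n}10.png",cv2.resize(s,None,fx=4,fy=4,interpolation=2))
```

```text
(no output)
```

View pics/top10.png

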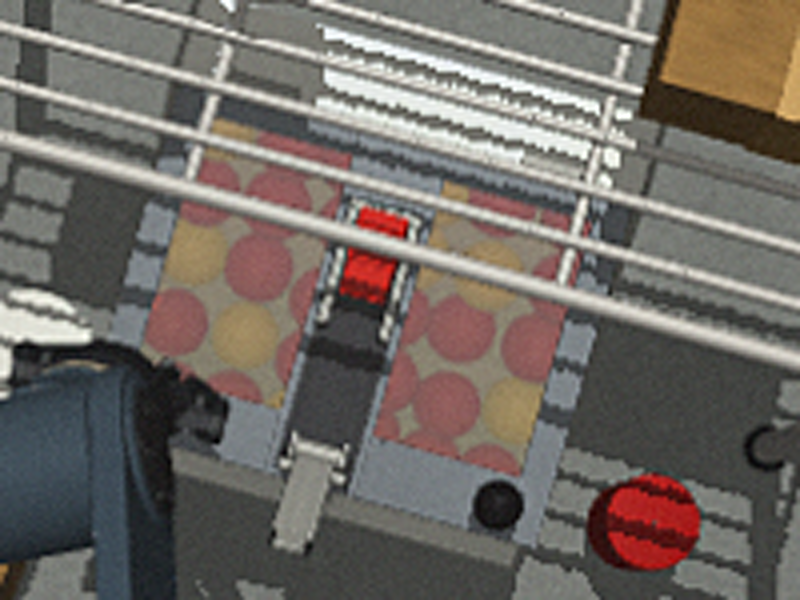

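View pics/scene10.png

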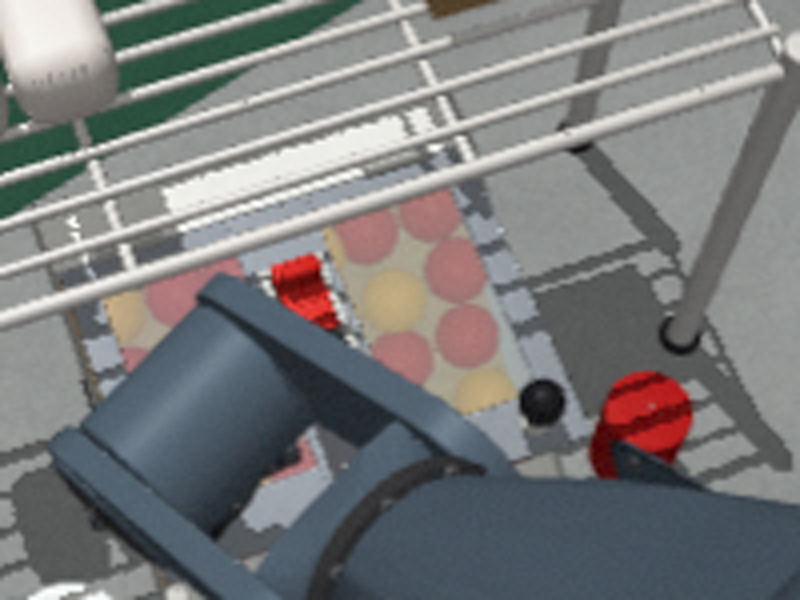

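```bash
cat > ang.py <<'E'
from h import *
from station import manip
import sys
S=manip.snapshot(sys.argv[1]); o=[float(x) for x in sys.argv[2:]]  # full-res pixel
ths=np.arange(0,.93,.005); d=[np.hypot(*(proj(S,b2w(p,lidpt(-.215,-.118,.036,t)))[0]-o)) for t in ths]
i=np.argmin(d); print("lid angle",ths[i],"res px",d[i])
E
python3 ang.py top 364 215.9; python3 ang.py scene 365.3 180.2
```

```text
lid angle 0.505 res px 0.5518080022063652
lid angle 0.525 res px 0.21372238780266029
```

Emit:
{"method": "drive_tool", "body": {"motion": [0,0,0,0,0,0,60,0,0,0,0,0,0,60,0,0,-20,0,0,0,60,0,0,-45,0,0,0,60,0,0,-65,0,3,0,60,0,0,-65,0,6,0,60,0,0,-65,0,9,0,60]}}

```text
t: 14.6
tcp_pos: [0.5653, 0.1458, 0.3108]
tool_rot: [0.144, 0.987, -0.005, 0.07]
force: [-0.0, -0.7, 0.4]
finger_gap: 0.704
```

```bash
cat > knob.py <<'E'
from kin import *
from station import manip
import sys
th,lean=float(sys.argv[1]),float(sys.argv[2]); st=manip.sense(); q=st["q"]; print(inlid(st),"F",st["force"].round(1),"gap",round(st["finger_gap"],3),"t",round(st["t"],2))
K=lidpt(-.215,.118,.036,th); a=np.radians(lean); z=np.array([np.sin(a),0,-np.cos(a)])
for d in map(float,sys.argv[3:]):
    t=(b2w(p,K+z*d/1e3)[0],tR(lean)); q,e=ik(t,q); print(d,rel(st,t).round(1).tolist(),q.round(2),round(e,3))
E
python3 knob.py .515 8 -50 28
python3 - <<'E'
from station import manip
import cv2
for n,x,y in (("scene",230,80),("top",240,90)):
    s=manip.snapshot(n)["color"][y:y+150,x:x+200,::-1]; cv2.imwrite(f"pics/{n}11.png",cv2.resize(s,None,fx=4,fy=4,interpolation=2))
E
```

```text
(array([-134.8,  117.7,  184.4]), 'lean', np.float64(8.0), 'zy', np.float64(0.01), 'y', array([-0.003,  1.   ,  0.01 ])) F [-0.  -0.7  0.4] gap 0.704 t 14.6
-50.0 [9.4, 0.2, 7.8, 0.6, -0.0, 0.1] [ 0.09  0.34  1.56 -0.06  1.12 -1.16] 0.0
28.0 [9.4, -0.6, 85.8, 0.6, -0.0, 0.1] [ 0.09  0.44  1.63 -0.06  0.94 -1.16] 0.0
```

View pics/top11.png

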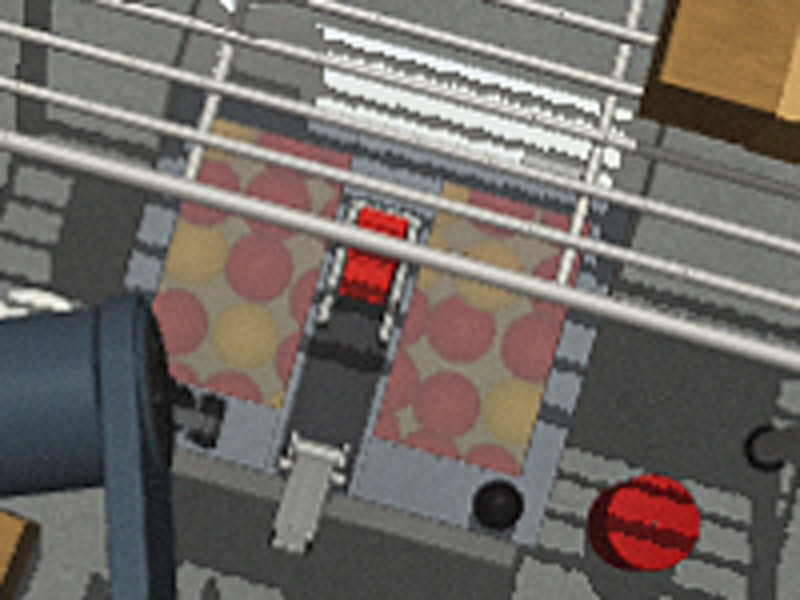

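View pics/scene11.png

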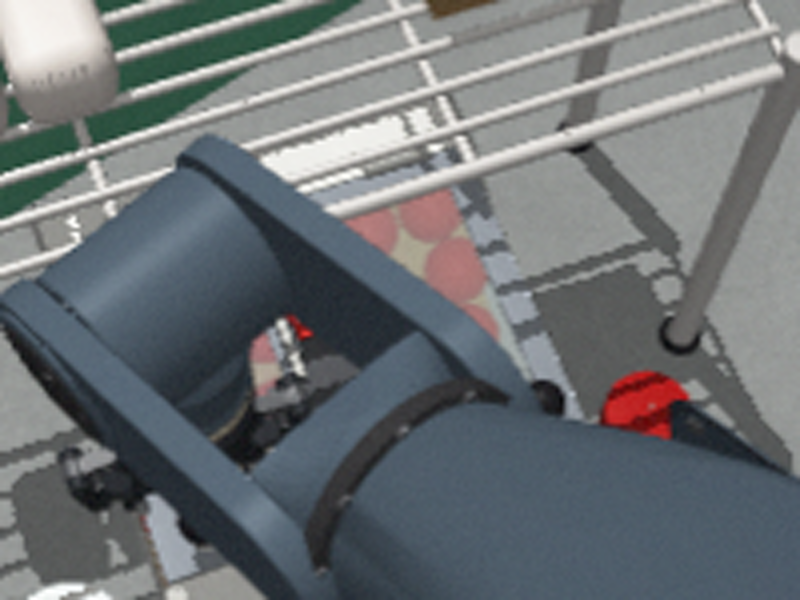

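Emit:
{"method": "drive_tool", "body": {"motion": [5,0,10,0,0,0,60,9,0,25,0,0,0,60,9,0,45,0,0,0,60,9,0,65,0,0,0,60,9,0,78,0,0,0,60,9,-1,85,0,0,0,50,9,-1,85,0,0,0,25,9,-1,85,0,0,0,20], "force": 90}}

```text
t: 15.7
tcp_pos: [0.5696, 0.1455, 0.2251]
tool_rot: [0.145, 0.987, -0.004, 0.071]
force: [0.4, 4.9, -3.6]
finger_gap: 0.336
```

```bash
python3 knob.py .515 8 28
```

```text
(array([-180.5,  118.6,  111.8]), 'lean', np.float64(8.1), 'zy', np.float64(0.012), 'y', array([-0.002,  1.   ,  0.012])) F [ 0.4  4.9 -3.6] gap 0.336 t 15.7
28.0 [1.6, -0.6, 0.3, 0.7, 0.1, 0.0] [ 0.09  0.44  1.63 -0.06  0.94 -1.16] 0.0
```

```bash
for a in ".545 7.5" ".575 7" ".605 6.5" ".635 6" ".665 5.5" ".695 5" ".725 4.5"; do echo $a; python3 knob.py $a 28 | tail -1; done
```

```text
.545 7.5
28.0 [0.4, -0.6, -6.0, 0.7, 0.6, 0.0] [ 0.08  0.43  1.62 -0.06  0.97 -1.16] 0.0
.575 7
28.0 [-1.0, -0.5, -12.4, 0.7, 1.1, 0.0] [ 0.08  0.43  1.6  -0.05  1.   -1.17] 0.0
.605 6.5
28.0 [-2.6, -0.4, -18.6, 0.7, 1.6, 0.0] [ 0.08  0.43  1.59 -0.05  1.02 -1.17] 0.0
.635 6
28.0 [-4.4, -0.3, -24.9, 0.7, 2.1, 0.0] [ 0.08  0.42  1.57 -0.04  1.05 -1.18] 0.0
.665 5.5
28.0 [-6.4, -0.2, -31.0, 0.7, 2.6, 0.0] [ 0.08  0.42  1.56 -0.04  1.08 -1.19] 0.0
.695 5
28.0 [-8.5, -0.2, -37.1, 0.7, 3.1, 0.0] [ 0.07  0.42  1.54 -0.03  1.1  -1.19] 0.0
.725 4.5
28.0 [-10.9, -0.1, -43.1, 0.7, 3.6, 0.0] [ 0.07  0.41  1.53 -0.03  1.13 -1.2 ] 0.0
```

Emit:
{"method": "drive_tool", "body": {"motion": [0,0,0,0,0,0,20,0,0,-6,0,0,0,20,-2,0,-12,0,1,0,20,-3,0,-18,0,1.5,0,20,-5,0,-25,0,2,0,20,-7,0,-31,0,2.5,0,20]}}

```text
t: 16.45
tcp_pos: [0.5726, 0.1446, 0.2557]
tool_rot: [0.145, 0.988, -0.001, 0.049]
force: [7.3, 3.7, -12.5]
finger_gap: 0.337
```

```bash
for a in ".665 5.5" ".695 5" ".725 4.5" ".755 4" ".785 3.5" ".815 3" ".845 2.5" ".87 2"; do echo $a; python3 knob.py $a 28 ; done
```

```text
.665 5.5
(array([-160.3,  118.7,  135.1]), 'lean', np.float64(5.6), 'zy', np.float64(0.013), 'y', array([-0.002,  1.   ,  0.013])) F [  7.3   3.7 -12.5] gap 0.337 t 16.45
28.0 [1.1, -0.6, -1.1, 0.8, 0.1, 0.0] [ 0.08  0.42  1.56 -0.04  1.08 -1.19] 0.0
.695 5
(array([-160.3,  118.7,  135.1]), 'lean', np.float64(5.6), 'zy', np.float64(0.013), 'y', array([-0.002,  1.   ,  0.013])) F [  7.3   3.7 -12.5] gap 0.337 t 16.45
28.0 [-0.8, -0.6, -7.3, 0.8, 0.6, 0.0] [ 0.07  0.42  1.54 -0.03  1.1  -1.19] 0.0
.725 4.5
(array([-160.3,  118.7,  135.1]), 'lean', np.float64(5.6), 'zy', np.float64(0.013), 'y', array([-0.002,  1.   ,  0.013])) F [  7.3   3.7 -12.5] gap 0.337 t 16.45
28.0 [-2.9, -0.5, -13.4, 0.8, 1.1, 0.0] [ 0.07  0.41  1.53 -0.03  1.13 -1.2 ] 0.0
.755 4
(array([-160.3,  118.7,  135.1]), 'lean', np.float64(5.6), 'zy', np.float64(0.013), 'y', array([-0.002,  1.   ,  0.013])) F [  7.3   3.7 -12.5] gap 0.337 t 16.45
28.0 [-5.1, -0.4, -19.4, 0.8, 1.6, 0.0] [ 0.07  0.41  1.51 -0.03  1.16 -1.2 ] 0.0
.785 3.5
(array([-160.3,  118.7,  135.1]), 'lean', np.float64(5.6), 'zy', np.float64(0.013), 'y
[... 214 characters left out ...]
t64(5.6), 'zy', np.float64(0.013), 'y', array([-0.002,  1.   ,  0.013])) F [  7.3   3.7 -12.5] gap 0.337 t 16.45
28.0 [-10.2, -0.2, -31.3, 0.8, 2.6, 0.0] [ 0.06  0.41  1.47 -0.02  1.21 -1.21] 0.0
.845 2.5
(array([-160.3,  118.7,  135.1]), 'lean', np.float64(5.6), 'zy', np.float64(0.013), 'y', array([-0.002,  1.   ,  0.013])) F [  7.3   3.7 -12.5] gap 0.337 t 16.45
28.0 [-13.0, -0.2, -37.1, 0.8, 3.1, 0.0] [ 0.06  0.41  1.46 -0.02  1.23 -1.21] 0.0
.87 2
(array([-160.3,  118.7,  135.1]), 'lean', np.float64(5.6), 'zy', np.float64(0.013), 'y', array([-0.002,  1.   ,  0.013])) F [  7.3   3.7 -12.5] gap 0.337 t 16.45
28.0 [-15.4, -0.1, -41.9, 0.8, 3.6, 0.0] [ 0.06  0.41  1.44 -0.01  1.26 -1.22] 0.0
```

Emit:
{"method": "drive_tool", "body": {"motion": [-2,0,-7,0,0.5,0,20,-4,0,-13,0,1,0,20,-7,0,-19,0,1.5,0,20,-9,0,-25,0,2,0,20]}}

```text
t: 16.95
tcp_pos: [0.5775, 0.1431, 0.28]
tool_rot: [0.145, 0.989, 0.003, 0.03]
force: [3.1, 5.0, -12.2]
finger_gap: 0.339
```

```bash
for a in ".785 3.5" ".815 3" ".845 2.5" ".87 2" ".9 2"; do echo $a; python3 knob.py $a 28 ; done;python3 - <<'E'
from station import manip
import cv2
for n,x,y in (("scene",230,80),("top",240,90)):
    s=manip.snapshot(n)["color"][y:y+150,x:x+200,::-1]; cv2.imwrite(f"pics/{n}12.png",cv2.resize(s,None,fx=4,fy=4,interpolation=2))
E
```

```text
.785 3.5
(array([-142.2,  118.7,  152. ]), 'lean', np.float64(3.3), 'zy', np.float64(0.014), 'y', array([-0.002,  1.   ,  0.014])) F [  3.1   5.  -12.2] gap 0.339 t 16.95
28.0 [-0.0, -0.6, -1.8, 0.8, -0.2, 0.0] [ 0.06  0.41  1.49 -0.02  1.18 -1.2 ] 0.0
.815 3
(array([-142.2,  118.7,  152. ]), 'lean', np.float64(3.3), 'zy', np.float64(0.014), 'y', array([-0.002,  1.   ,  0.014])) F [  3.1   5.  -12.2] gap 0.339 t 16.95
28.0 [-2.4, -0.6, -7.8, 0.8, 0.3, 0.1] [ 0.06  0.41  1.47 -0.02  1.21 -1.21] 0.0
.845 2.5
(array([-142.2,  118.7,  152. ]), 'lean', np.float64(3.3), 'zy', np.float64(0.014), 'y', array([-0.002,  1.   ,  0.014])) F [  3.1   5.  -12.2] gap 0.339 t 16.95
28.0 [-4.9, -0.5, -13.7, 0.8, 0.8, 0.1] [ 0.06  0.41  1.46 -0.02  1.23 -1.21] 0.0
.87 2
(array([-142.2,  118.7,  152. ]), 'lean', np.float64(3.3), 'zy', np.float64(0.014), 'y', array([-0.002,  1.   ,  0.014])) F [  3.1   5.  -12.2] gap 0.339 t 16.95
28.0 [-7.2, -0.4, -18.6, 0.8, 1.3, 0.1] [ 0.06  0.41  1.44 -0.01  1.26 -1.22] 0.0
.9 2
(array([-142.2,  118.7,  152. ]), 'lean', np.float64(3.3), 'zy', np.float64(0.014), 'y', array([-0.002,  1.   ,  0.014])) F [  3.1   5.  -12.2] gap 0.339 t 16.95
28.0 [-10.3, -0.3, -24.3, 0.8, 1.3, 0.1] [ 0.05  0.41  1.43 -0.01  1.27 -1.22] 0.0
```

View pics/top12.png

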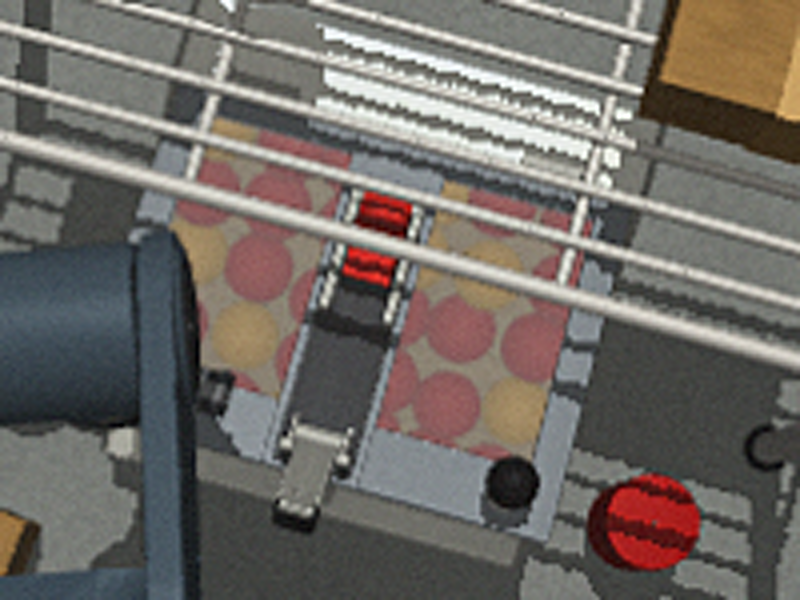

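Emit:
{"method": "drive_tool", "body": {"motion": [-2,0,-7,0,0,0,20,-5,0,-13,0,0.5,0,20,-8,0,-18,0,1,0,20,-8,0,-18,0,1,0,20]}}

```text
t: 17.55
tcp_pos: [0.5778, 0.1429, 0.2978]
tool_rot: [0.147, 0.989, 0.005, 0.013]
force: [-22.1, 14.2, 0.8]
finger_gap: 0.332
```

```bash
for a in ".85 2.5" ".9 2.5"; do echo $a; python3 knob.py $a 28 ; done
```

```text
.85 2.5
(array([-131.8,  118.6,  166.5]), 'lean', np.float64(1.4), 'zy', np.float64(0.013), 'y', array([0.002, 1.   , 0.013])) F [-22.1  14.2   0.8] gap 0.332 t 17.55
28.0 [-4.2, -0.6, 3.0, 0.7, -1.1, -0.1] [ 0.06  0.41  1.45 -0.02  1.24 -1.21] 0.0
.9 2.5
(array([-131.8,  118.6,  166.5]), 'lean', np.float64(1.4), 'zy', np.float64(0.013), 'y', array([0.002, 1.   , 0.013])) F [-22.1  14.2   0.8] gap 0.332 t 17.55
28.0 [-9.0, -0.5, -6.8, 0.7, -1.1, -0.1] [ 0.06  0.41  1.43 -0.02  1.26 -1.22] 0.0
```

Run:
```python
from station import manip
import cv2
st=manip.sense();print(st["force"],st["ft_torque"])
for n,x,y in (("scene",200,60),("top",240,90)):
    s=manip.snapshot(n)["color"][y:y+150,x:x+200,::-1]; cv2.imwrite(f"pics/{n}13.png",cv2.resize(s,None,fx=4,fy=4,interpolation=2))
```

```text
[-22.10976546  14.15381296   0.75457283] [ 1.6688593   4.06657402 -0.76886279]
```

View pics/top13.png

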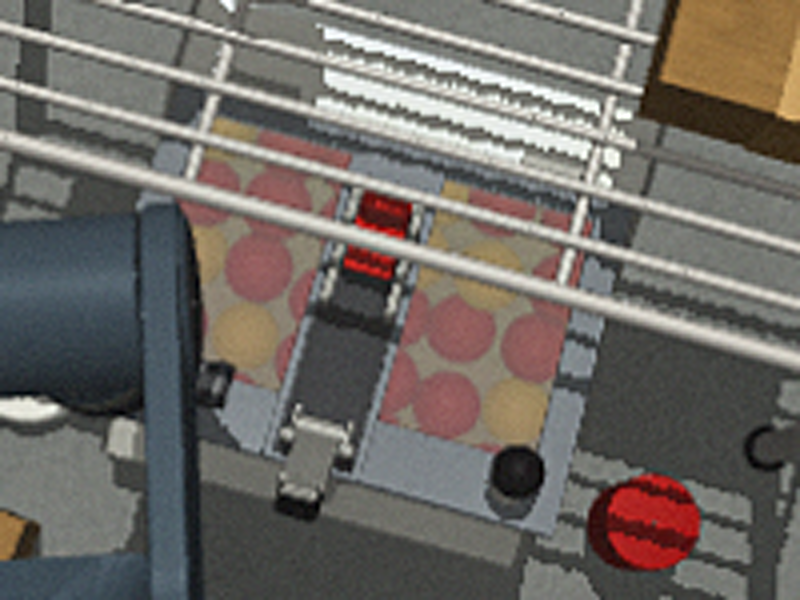

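View pics/scene13.png

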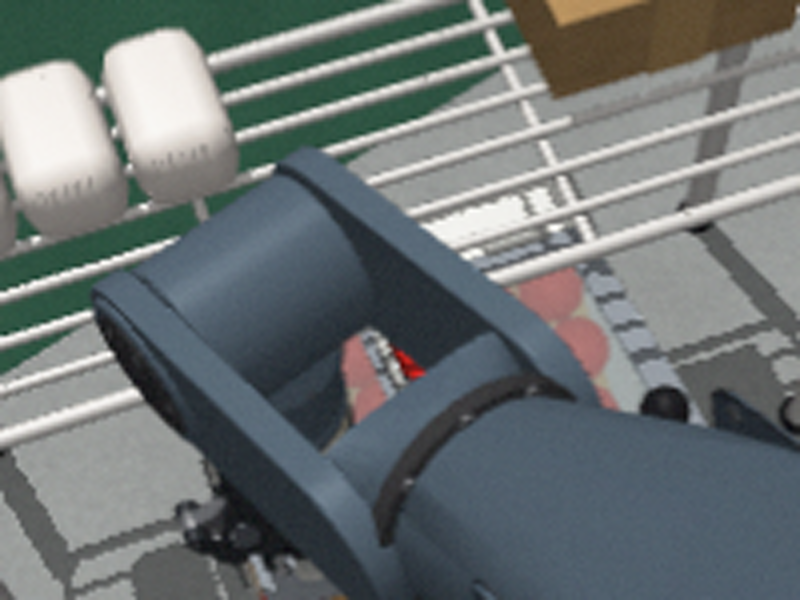

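```bash
python3 ang.py top 368.9 207.6; python3 ang.py scene 365.8 161.4; python3 ang.py top 368.4 208.6
```

```text
lid angle 0.85 res px 0.6512060187302724
lid angle 0.865 res px 0.18294548167501565
lid angle 0.8250000000000001 res px 0.6620670515612627
```

Emit:
{"method": "drive_tool", "body": {"motion": [3,0,-2,0,0,0,20,4,0,-5,0,0,0,20,4,0,-7,0,0,0,20]}}

```text
t: 18.18
tcp_pos: [0.5719, 0.1448, 0.2998]
tool_rot: [0.151, 0.989, 0.005, 0.01]
force: [8.0, 8.6, -35.4]
finger_gap: 0.332
```

```bash
python3 knob.py .85 2.5 28
```

```text
(array([-135.7,  118.7,  171.7]), 'lean', np.float64(1.0), 'zy', np.float64(0.013), 'y', array([0.01 , 1.   , 0.013])) F [  8.    8.6 -35.4] gap 0.332 t 18.18
28.0 [-10.4, -0.6, 5.1, 0.7, -1.5, -0.6] [ 0.06  0.41  1.45 -0.02  1.24 -1.21] 0.0
```

Emit:
{"method": "drive_tool", "body": {"motion": [0,0,0,0,0,0,40,0,0,0,0,0,0,60,0,0,0,0,0,0,60,0,0,-20,0,0,0,60,5,0,-50,0,0,0,60,20,0,-80,0,0,0,60,50,0,-100,0,0,0,60,90,10,-110,0,0,0,60]}}

```text
t: 19.18
tcp_pos: [0.4874, 0.1798, 0.4113]
tool_rot: [0.152, 0.988, 0.006, 0.013]
force: [0.0, 0.1, 0.6]
finger_gap: 0.706
```

Emit:
{"method": "drive_tool", "body": {"motion": [40,40,-10,0,0,0,60,80,80,-15,0,0,0,60,90,130,-15,0,0,0,60,100,180,-15,0,0,0,60,100,230,-15,0,0,0,60,100,230,-15,0,0,0,60]}}

```text
t: 19.92
tcp_pos: [0.4613, 0.4317, 0.4277]
tool_rot: [0.15, 0.988, 0.006, 0.014]
force: [-0.9, -0.5, -0.4]
finger_gap: 0.702
```

```bash
python3 g.py
python3 - <<'E'
from station import manip
import cv2
for n,x,y in (("scene",200,60),("top",220,90)):
    s=manip.snapshot(n)["color"][y:y+200,x:x+260,::-1]; cv2.imwrite(f"pics/{n}14.png",cv2.resize(s,None,fx=3,fy=3,interpolation=2))
E
```

```text
t 19.93 q [ 0.58  0.38  1.15 -0.01  1.59 -0.69] lid (array([-216.8,  361.4,  384.7]), 'lean', np.float64(1.5), 'zy', np.float64(0.016), 'y', array([0.009, 1.   , 0.017])) F [-0.9 -0.5 -0.4] gap 0.702
```

View pics/top14.png

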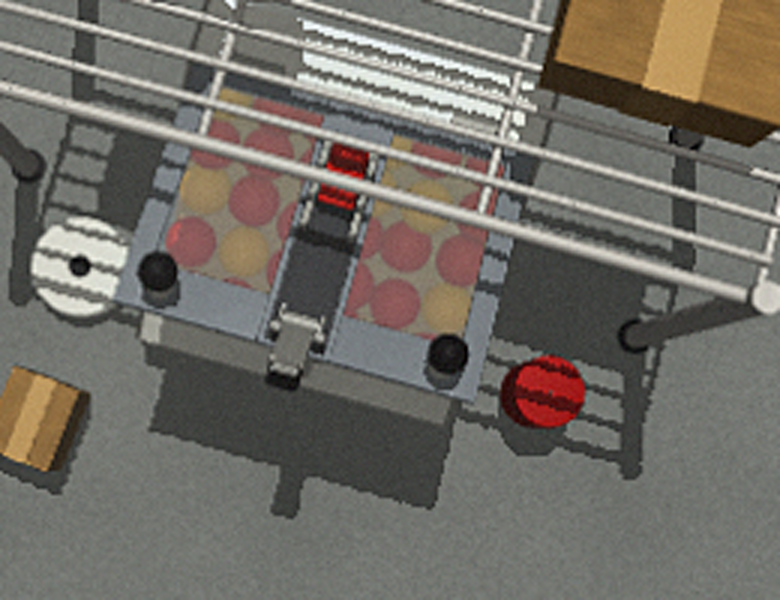

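View pics/scene14.png

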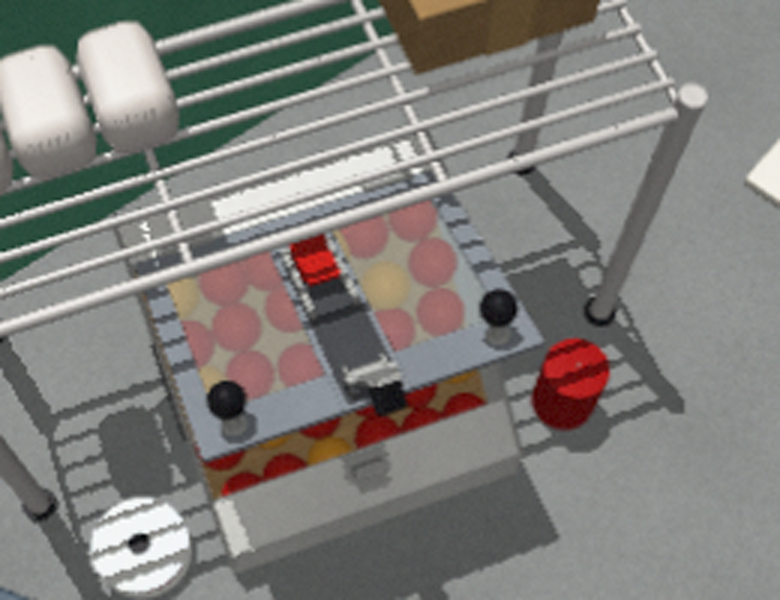

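```bash
python3 ang.py top 369 207.6; python3 ang.py scene 366 162.2
python3 - <<'E'
from h import *
from station import manip
for n,o in(("top",(220,90)),("scene",(200,60))):
    S=manip.snapshot(n)
    for d in (90,105,120,132):
        f=np.radians(d); r=[]
        for a,b in ((.086,.003),(.058,.031)):
            x=-.215+a*np.cos(f)-b*np.sin(f); z=.010+a*np.sin(f)+b*np.cos(f)
            r.append(((proj(S,b2w(p,lidpt(x,0,z,.85)))[0]-o)*3).round(0))
        print(n,d,"nose",r[0],"rib tip",r[1])
a=cv2.imread("pics/top0.png").astype(int); b=manip.snapshot("top")["color"][:,:,::-1].astype(int)
for nm,(x0,x1,y0,y1) in dict(spool=(228,262,162,198),carton=(212,250,210,250),candle=(385,418,203,236)).items(): print(nm,np.abs(a-b)[y0:y1,x0:x1].mean().round(2))
E
```

```text
lid angle 0.85 res px 0.5675352631994983
lid angle 0.855 res px 0.33053193659786045
top 90 nose [307. 290.] rib tip [294. 336.]
top 105 nose [298. 319.] rib tip [288. 357.]
top 120 nose [290. 348.] rib tip [284. 375.]
top 132 nose [284. 370.] rib tip [281. 387.]
scene 90 nose [359. 306.] rib tip [374. 355.]
scene 105 nose [370. 330.] rib tip [382. 376.]
scene 120 nose [380. 357.] rib tip [388. 397.]
scene 132 nose [388. 379.] rib tip [391. 412.]
spool 6.19
carton 4.07
candle 4.16
```

```bash
python3 -c "
from station import manip
print(manip.sign_off())"
```

```text
the job is handed in; nothing more can be done
None
```

The bin is open: slide fully back, lever thrown over, lid raised to its stop. I handed the job in at about 20 s; the sign-off reports no verdict.

- **Slide:** I pushed it up the slope with shut fingers. It stopped where expected and held against about 16 N.
- **Lever:** I gripped its rib and swung it over until the force rose to 21 N. In the last pictures its nose and rib tip sit where they should at 132 deg (2.3 rad), and the bail is clear of the keeper hook.
- **Lid:** I lifted it by the left knob. On the first lift the grip slipped off the knob at about 0.5 rad, and the lid stayed where it was. I regripped lower on the knob and went up until the lid held against about 35 N. After I let go, the two cameras put it at 0.85 and 0.855 rad (stop 0.85).
- **Forces:** The highest reading I saw between moves was about 37 N at the wrist, with the fingers pushing at the lid stop.
- **Bystanders:** The spool and candle show no shift in the pictures. The image difference over the spool was a little higher (6.2, against about 4 for the other two); the raised lid now overlaps that area, and the spool's centre is within 0.3 px of where it was. I saw no shift in the carton either, but I checked only its image difference (4.1).

The gripper was clear of everything at hand-in, with wrist force near zero.

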